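# Draw the cutting straightedge from its bay and set it to the stop

## Task

The steel straightedge lies in one of the two low bays of the dark bench caddy, under the tray, held in by the lip. Lift its free end just clear of the lip, draw it out endwise from under the tray without dropping it, and lay it flat, rib up, along the scored middle line of the marking board with the end you drew it out by right up against the stop bar; feel for the stop gently, so as not to shift it, and let go. Leave the wooden straightedge, the brass weight and the jar where they are.

Things in the scene. Friction and masses are not known exactly. Their poses are not given: they have to be found in the camera images.
- rule_tip (a point): Free end of the steel straightedge: middle of its end face, 10.5 mm above its underside. z up (rib side), y along the bar from this end to the tail. At the start it lies in the caddy's open porch, 30 to 35 mm short of the lip's inner face, and 15 to 20 mm of the bar stand out from under the tray; the rest is under the tray, the tail end on the bay floor.
- rule_mid (a point): Centre of the steel straightedge, 10.5 mm above its underside, axes as rule_tip. An inverted T bar 310 mm long, 36 mm wide, 21 mm high: flat blade 36 x 5 mm with a dark upright rib, 10 mm thick and 16 mm high, along its whole middle (grasp the rib across its 10 mm); black ticks along one edge. 0.6 to 0.9 kg, balanced here: take it near here to lift it free.
- rule_tail (a point): Tail end of the steel straightedge: middle of its end face, 155 mm beyond rule_mid, 10.5 mm above its underside, same axes.
- rule: The steel straightedge as a whole; origin at the middle of its underside, axes as rule_tip.
- caddy: Dark wooden bench caddy, fixed, 192 mm wide (x), 382 mm long (y), 142 mm high; origin at the centre of its underside, z up, y from the lip into the bays. Floor 10 mm thick. Two bays, centred at x = -46 and +46 mm: one holds the steel, the other the wooden straightedge. Side walls 9 mm thick; a 22 mm high partition between the bays, under the tray only.
- lip_top (a point): Middle of the top of the lip at the caddy's -y end, 38 mm above the bench (28 mm above the bay floor), 10 mm thick, the full width of the caddy; axes of the caddy. Behind it (+y) is the open porch, 50 mm deep, with side walls as high as the lip.
- cover_edge (a point): Middle of the lower front edge of the tray covering the bays beyond the porch; axes of the caddy. Tray underside 78 mm above the bench (68 mm above the bay floor); its upright front board rises to 142 mm, with a carrying grip jutting out 14 mm along its top 24 mm: no room for an upright gripper over the bar's free end. Come in aslant over the lip, leaning away from the tray by 30 to 45 degrees.
- board: Plywood marking board, fixed, 190 mm wide (x), 390 mm long (y), 14 mm thick; origin at the centre of its underside, z up; a black line is scored along its middle. Across its -y end lies an adjustable dark stop bar with two brass nuts: 170 mm wide, 28 mm thick (y), 24 mm high (nuts 31 mm, 65 mm either side). Its place is not reported: see line_end and look, or feel for it.
- line_end (a point): Start of the scored line: middle of the marking board's -y edge, on its upper face, 14 mm above the bench; axes of the board, y along the line. The straightedge must end up over the line, its y axis (free end to tail) along this +y. The stop bar's face towards +y is anywhere from 28 to 68 mm along the line from here. Its nuts hold it against about 25 N; a harder push shifts it, so stop at the first touch.
- wood_rule: Bystander: wooden straightedge of the same length and width, 12 mm high, in the other bay; origin at the middle of its underside.
- weight: Bystander: low brass pattern weight, 44 mm in diameter, 20 mm high, standing on the board on its +x side, 66 to 70 mm from the scored line; origin at the centre of its underside.
- jar: Bystander: small amber jar, 48 mm in diameter, 62 mm high, standing in the front +x compartment of the caddy's tray; origin at the centre of its underside.

How it is judged:
By the outcome, as a careful person would: the job done as asked, in the order asked, and still so for the second after the job is handed in, with the robot touching nothing.
It also fails if it takes over 58 s, if anything falls off the work surface, if the arm or the gripper's body presses on something with over 40 N, if the wrist force passes 120 N, or if a joint passes its speed limit or range.

## Robot

A 6-joint arm with a two-finger parallel gripper is mounted at the origin on the work surface. World frame = base frame: x ahead of the robot, y to its left, z up, the work surface at z = 0. Lengths are in m, angles in degrees, forces in N, time in s.
With the tool pointing down it reaches from about 0.275 to 0.725 m from the base axis. Payload 5.6 kg.
Tool frame: the origin (TCP) lies midway between the tips of the shut fingers; the grasp point (between the pads) lies behind it (robot.grasp_offset is the z of the grasp point in the tool frame, in m); z points along the fingers, y is the direction in which the jaws open and shut (so a half turn about z gives the same grasp; the last joint's range is limited). The gripper opens to 85 mm and grips with 20 to 120 N. Pads are 22 mm wide; open, the fingers measure 114 mm over their backs; the gripper's body (76 mm by 85 mm) begins 54 mm behind the grasp point. The pads swing forward as they close: fully open they stand 13 mm farther back than shut.
Start: joints at [84.259, 14.616, 6.199, 0, -81.583, -16.306], TCP at [0.206, 0.51, 0.231] pointing down, gripper open.
Joint ranges: [-168.99, 168.99], [-69.2, 112.95], [-62.41, 85.93], [-164.36, 98.24], [-168.68, -3.75], [-174.98, 174.98]. Speed limits (degrees/s): [147.25, 147.25, 180, 180, 180, 180].

## Interface

Orientations are given as a 3x3 rotation matrix whose columns are the frame's x, y, z axes.
In Python, from rig import robot gives the robot as it stands.
- The arm moves only by the shell command python3 -m inch 'ROWS' [OPENING]. ROWS is a JSON object of lists of equal length, an entry for each row: "travel": the shift along the tool's x, y, z in cm, a list of three; "angular": the turn, a rotation vector about the tool's x, y, z in degrees, a list of three. A call has 1 to 12 rows; each row is the pose to reach, as a shift and turn from the pose commanded when the call began, along the tool's axes at that moment; what a row does not reach only later rows make up. A row lasts 1/12 s, in which the tool goes at most 41.7 mm and 7.16 degrees, less where a joint would pass 70% of its speed; a pose out of reach is approached as far as the arm can. A call with a gripper value outside its range is refused whole. OPENING is the finger opening in cm, from 0 to 8.54, set as the call begins (- or left out, the last holds). The fingers move at their own pace and stop on an object; the grip force is fixed at half the most. Time passes only in rows, so rows that repeat a pose let the fingers close. It gives the time, the measured TCP pose, the force and the opening at its end, in the units of the state.
- robot.get_state(): the state, without advancing time (a new reading comes with each control period).
- robot.read_camera(name): name is "side" or "top"; returns the picture (384x512x3 uint8, red, green, blue); there is no depth.
- robot.camera_params(name): a dict with "camera_matrix" (3x3 intrinsics, pixels), "extrinsics" (4x4, takes a point from camera to world coordinates). Camera axes: x right, y down, z forward; pixel columns grow to the right and rows downward; lengths in m; the calibration is good to about 2 mm. A picture is of the moment at which its call begins. camera_params takes no time and is no camera call.
- robot.hand_in(): hands the job in, once; it reports no verdict.
The state is a dict: "t": time; "joints": joint angles; "qvel": joint speeds; "effort": joint torques, N m; "tool_pos": TCP position; "tool_rot": TCP orientation; "contact_force": force on the tool from outside, world axes, zero at the start; "moment": the same for the moment, N m; "gripper_width": finger opening in m.
Only numpy, scipy, OpenCV 4.12 (cv2) and the standard library are available. Lean on these libraries where they do the work, as an engineer would, in place of code of your own. Each camera call takes 0.05 s, during which the arm holds its last target.

## Working session

There is one attempt and no reset: what is moved stays moved. The work goes in short steps, Python scripts to look and compute and a shell command to move; the robot and the scene stay as the last step left them, time stands still between calls to the robot, and variables do not carry over. Pictures are saved under pics/ and viewed, and the job is handed in when it is done.

```bash
ls; mkdir -p pics
python3 - <<'E'
from rig import robot
import cv2,numpy as np
s=robot.get_state();print(s['t'],s['tool_pos'],np.round(s['tool_rot'],4).tolist(),s['gripper_width'],robot.grasp_offset)
for n in('side','top'):
    im=robot.read_camera(n);cv2.imwrite(f'pics/{n}0.png',im[:,:,::-1]);p=robot.camera_params(n);print(n,np.round(p['camera_matrix'],1).tolist(),np.round(p['extrinsics'],4).tolist())
E
```

```text
pics
0.0 [0.20621343 0.5093335  0.23038348] [[0.9269, -0.3754, -0.0006], [-0.3754, -0.9269, -0.0018], [0.0001, 0.0019, -1.0]] 0.0855816229259835 -0.0187
side [[351.0, 0.0, 250.1], [0.0, 351.0, 196.6], [0.0, 0.0, 1.0]] [[0.9998, -0.0199, 0.0077, 0.5836], [-0.0184, -0.6193, 0.7849, -0.7177], [-0.0108, -0.7849, -0.6196, 0.6481], [0.0, 0.0, 0.0, 1.0]]
top [[428.3, 0.0, 250.9], [0.0, 428.3, 190.4], [0.0, 0.0, 1.0]] [[0.0237, -0.9962, 0.0833, 0.46], [-0.9997, -0.0244, -0.0073, -0.0114], [0.0093, -0.0831, -0.9965, 1.2484], [0.0, 0.0, 0.0, 1.0]]
```

View pics/side0.png

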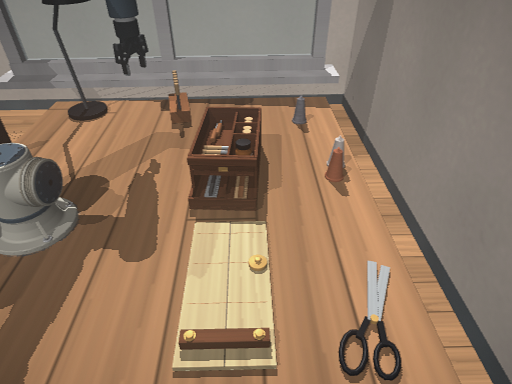

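View pics/top0.png

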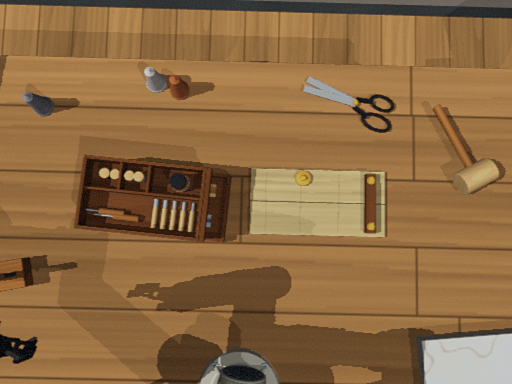

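Run:
```python
import cv2
s=cv2.imread('pics/side0.png');t=cv2.imread('pics/top0.png')
cv2.imwrite('pics/s1.png',cv2.resize(s[98:223,180:280],None,fx=5,fy=4.8,interpolation=cv2.INTER_CUBIC)[:600])
cv2.imwrite('pics/s2.png',cv2.resize(s[215:375,165:285],None,fx=3.7,fy=3.7,interpolation=cv2.INTER_CUBIC)[:600])
cv2.imwrite('pics/t1.png',cv2.resize(t[145:250,70:240],None,fx=4.7,fy=4.7,interpolation=cv2.INTER_CUBIC)[:600])
cv2.imwrite('pics/t2.png',cv2.resize(t[155:245,240:400],None,fx=5,fy=5,interpolation=cv2.INTER_CUBIC)[:600])
```

```text
(no output)
```

View pics/s1.png

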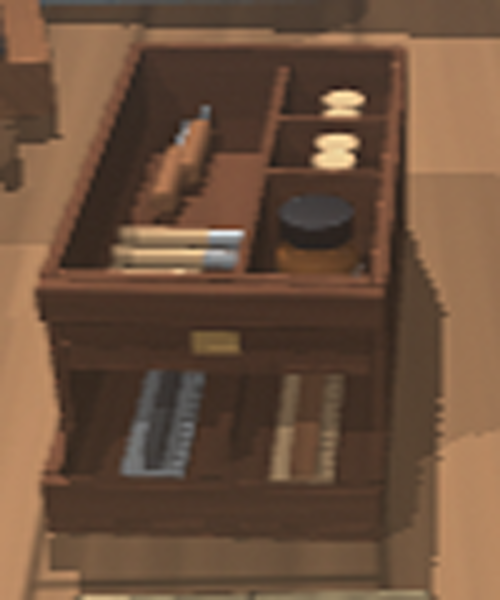

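View pics/s2.png

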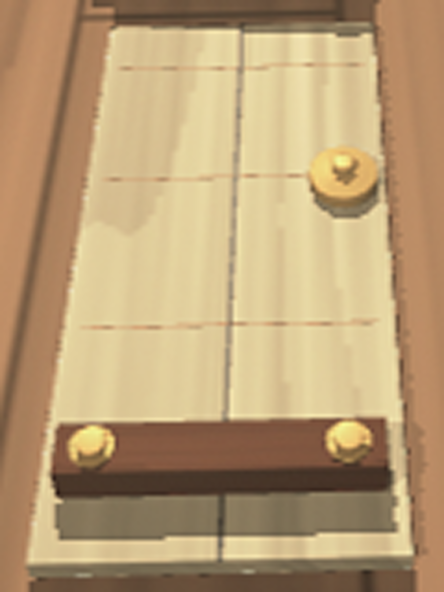

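View pics/t1.png

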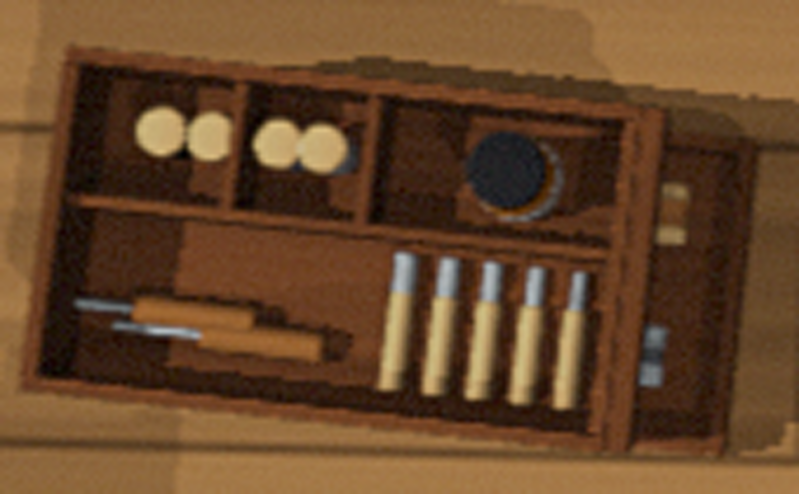

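View pics/t2.png

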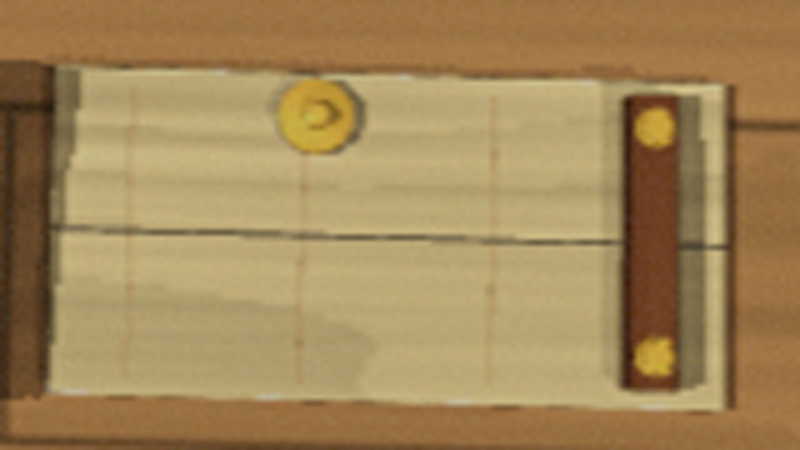

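```bash
cat > h.py <<'E'
from rig import robot
import numpy as np
from scipy.optimize import least_squares
P={n:robot.camera_params(n) for n in('side','top')}
def proj(n,X):
    E=np.array(P[n]['extrinsics']);K=np.array(P[n]['camera_matrix'])
    c=(np.atleast_2d(X)-E[:3,3])@E[:3,:3];q=c@K.T;return q[:,:2]/q[:,2:]
def unproj(n,uv,z):
    E=np.array(P[n]['extrinsics']);K=np.array(P[n]['camera_matrix'])
    d=E[:3,:3]@np.linalg.solve(K,[uv[0],uv[1],1]);return E[:3,3]+d*(z-E[2,3])/d[2]
T1=lambda u,v:(70+(u+.5)/4.7-.5,145+(v+.5)/4.7-.5)
T2=lambda u,v:(240+(u+.5)/5-.5,155+(v+.5)/5-.5)
S1=lambda u,v:(180+(u+.5)/5-.5,98+(v+.5)/4.8-.5)
S2=lambda u,v:(165+(u+.5)/3.7-.5,215+(v+.5)/3.7-.5)
def fit(obs,x0):
    def place(p,L):
        c,s=np.cos(p[2]),np.sin(p[2]);return np.array([p[0]+c*L[0]-s*L[1],p[1]+s*L[0]+c*L[1],L[2]])
    f=lambda p:np.concatenate([proj(n,place(p,L))[0]-uv for n,uv,L in obs])
    r=least_squares(f,x0,loss='soft_l1');return r.x,np.round(f(r.x).reshape(-1,2),1)
E
python3 - <<'E'
from h import *
for sets in (('top',),('side',),('top','side')):
    b=[('top',T2(57,67),(.095,.195,.014)),('top',T2(732,85),(.095,-.195,.014)),('top',T2(730,410),(-.095,-.195,.014)),('top',T2(48,392),(-.095,.195,.014)),('top',T2(727,247),(0,-.195,.014)),('top',T2(52,229),(0,.195,.014)),
     ('side',S2(112,27),(-.095,.195,.014)),('side',S2(372,33),(.095,.195,.014)),('side',S2(29,566),(-.095,-.195,.014)),('side',S2(412,556),(.095,-.195,.014)),('side',S2(219,562),(0,-.195,.014))]
    p,r=fit([o for o in b if o[0] in sets],[.5,0,0]);print('board',sets,p[:2],np.degrees(p[2]),r.tolist())
    c=[('top',T1(755,143),(.096,-.191,.038)),('top',T1(725,450),(-.096,-.191,.038)),('top',T1(68,47),(.096,.191,.142)),('top',T1(22,387),(-.096,.191,.142)),
     ('side',S1(42,485),(-.096,-.191,.038)),('side',S1(385,487),(.096,-.191,.038)),('side',S1(140,46),(-.096,.191,.142)),('side',S1(407,46),(.096,.191,.142))]
    p,r=fit([o for o in c if o[0] in sets],[.5,.3,0]);print('caddy',sets,p[:2],np.degrees(p[2]),r.tolist())
print('stop face top', [unproj('top',T2(*q),.038) for q in((628,95),(625,243),(622,388))])
print('stop side', [unproj('side',S2(*q),.038) for q in((56,424),(220,421),(386,420))])
for z in(.015,.031):
  print(z,'tip top',[unproj('top',T1(*q),z) for q in((666,328),(664,357),(661,387))])
  print(z,'tip side',[unproj('side',S1(*q),z) for q in((122,474),(158,474),(186,477))])
E
```

```text
board ('top',) [ 0.53394046 -0.21456081] -0.16010906727081461 [[0.3, -0.3], [-0.8, -0.2], [-0.5, 0.4], [0.3, 0.4], [0.2, -0.0], [0.4, -0.1]]
caddy ('top',) [0.52641673 0.23459129] -4.4932220051273815 [[1.1, -1.2], [0.2, 1.1], [-0.3, -0.7], [-0.6, 0.7]]
board ('side',) [ 0.53557583 -0.21374037] -0.08848411938372192 [[-0.3, -0.1], [0.3, -3.1], [-1.0, 0.0], [0.5, 0.4], [0.2, -0.1]]
caddy ('side',) [0.52824587 0.23628618] -4.455724791547657 [[0.1, -0.4], [0.1, 1.2], [-1.3, -1.0], [0.7, -0.2]]
board ('top', 'side') [ 0.53489015 -0.2140487 ] -0.07625078010398344 [[0.0, -0.6], [-1.1, -0.7], [-0.6, -0.1], [0.2, 0.1], [-0.0, -0.5], [0.2, -0.3], [-0.6, -0.0], [0.0, -3.0], [-1.4, 0.2], [0.2, 0.6], [-0.1, 0.1]]
caddy ('top', 'side') [0.52746565 0.23495285] -4.374333659078046 [[0.9, -1.7], [0.2, 0.6], [-0.5, -1.0], [-0.7, 0.4], [-0.1, -0.1], [-0.1, 1.4], [-1.7, -0.8], [0.4, -0.1]]
stop face top [array([ 0.61726135, -0.3449623 ,  0.038     ]), array([ 0.53269284, -0.34338356,  0.038     ]), array([ 0.45077971, -0.34182005,  0.038     ])]
stop side [array([ 0.45001664, -0.34750775,  0.038     ]), array([ 0.53430194, -0.34792347,  0.038     ]), array([ 0.61962924, -0.34948991,  0.038     ])]
0.015 tip top [array([0.49117474, 0.09174653, 0.015     ]), array([0.47346478, 0.09241128, 0.015     ]), array([0.45517544, 0.0936645 , 0.015     ])]
0.015 tip side [array([0.45691973, 0.08981202, 0.015     ]), array([0.47798131, 0.08913479, 0.015     ]), array([0.49451726, 0.08566195, 0.015     ])]
0.031 tip top [array([0.49076984, 0.09040868, 0.031     ]), array([0.47328963, 0.0910648 , 0.031     ]), array([0.45523755, 0.09230177, 0.031     ])]
0.031 tip side [array([0.46012176, 0.06940627, 0.031     ]), array([0.48065108, 0.06874615, 0.031     ]), array([0.49676915, 0.06536108, 0.031     ])]
```

```bash
cat >> h.py <<'E'
from scipy.spatial.transform import Rotation as R
def tool(yaw,lean):
    # yaw deg of bar axis (tip->tail) azimuth minus 90; lean away toward -y
    d=np.array([-np.sin(np.radians(yaw)),np.cos(np.radians(yaw)),0]);c,s=np.cos(np.radians(lean)),np.sin(np.radians(lean))
    z=d*s+np.array([0,0,-c]);x=-(d*c+np.array([0,0,s]));y=np.cross(z,x);return np.c_[x,y,z]
def rows(p,Rt,cur=None):
    s=robot.get_state();p0,R0=cur or (np.array(s['tool_pos']),np.array(s['tool_rot']))
    print('t',s['t'],'travel cm',np.round(R0.T@(np.array(p)-p0)*100,2).tolist(),'ang',np.round(R.from_matrix(R0.T@Rt).as_rotvec(degrees=True),2).tolist())
E
python3 - <<'E'
from h import *
a=[unproj('side',S1(*q),.015) for q in((122,474),(150,374),(186,477),(205,374))]
r=[unproj('side',S1(*q),.031) for q in((160,440),(172,374))]
print(np.round(a,4).tolist(),np.round(r,4).tolist())
for i,j in((a[0],a[1]),(a[2],a[3]),(r[0],r[1])): d=j-i;print(np.degrees(np.arctan2(-d[0],d[1])))
print('weight',unproj('top',T2(317,114),.034))
rows([.474,.03,.16],tool(-4.5,35))
E
```

```text
[[0.4569, 0.0898, 0.015], [0.4656, 0.1958, 0.015], [0.4945, 0.0857, 0.015], [0.5004, 0.1947, 0.015]] [[0.4795, 0.1022, 0.031], [0.4822, 0.1723, 0.031]]
-4.687502385943865
-3.0853481075338918
-2.1550485428591033
weight [ 0.60242713 -0.16807041  0.034     ]
t 0.1 travel cm [42.81, 34.37, 7.11] ang [22.17, -30.22, 70.04]
```

```bash
python3 -m inch '{"travel":[[42.8,34.4,-1],[42.8,34.4,-1],[42.8,34.4,-1],[42.8,34.4,-1],[42.8,34.4,-1],[42.8,34.4,-1],[42.8,34.4,-1],[42.8,34.4,-1],[42.8,34.4,-1],[42.8,34.4,-1],[42.8,34.4,-1],[42.8,34.4,-1]],"angular":[[22,-30,70],[22,-30,70],[22,-30,70],[22,-30,70],[22,-30,70],[22,-30,70],[22,-30,70],[22,-30,70],[22,-30,70],[22,-30,70],[22,-30,70],[22,-30,70]]}' 3
python3 - <<'E'
from h import *
rows([.477,.03,.13],tool(-4,35));print(robot.get_state()['joints'])
E
```

```text
t: 1.1
tool_pos: [0.4472, 0.0753, 0.2401]
tool_rot: [[-0.07, -0.996, 0.047], [-0.816, 0.085, 0.572], [-0.574, 0.001, -0.819]]
contact_force: [0.7, 1.4, 0.1]
gripper_width: 0.0299
t 1.1 travel cm [9.8, -3.37, 6.57] ang [-0.43, 0.02, -0.74]
[-7.53914068e-01  4.66973799e+00 -1.33092602e+00 -3.52361383e+01
 -8.28016245e+01  6.14085030e-02]
```

```bash
python3 -m inch '{"travel":[[9.8,-3.4,6.5],[9.8,-3.4,6.5],[9.8,-3.4,6.5],[9.8,-3.4,6.5],[9.8,-3.4,6.5],[9.8,-3.4,6.5]],"angular":[[-0.4,0,-0.7],[-0.4,0,-0.7],[-0.4,0,-0.7],[-0.4,0,-0.7],[-0.4,0,-0.7],[-0.4,0,-0.7]]}'
python3 - <<'E'
from h import *
import cv2
for n in('side','top'): cv2.imwrite(f'pics/{n}1.png',robot.read_camera(n)[:,:,::-1])
s=cv2.imread('pics/side1.png')[90:240,150:290];t=cv2.imread('pics/top1.png')[140:260,130:270]
cv2.imwrite('pics/s3.png',cv2.resize(s,None,fx=4,fy=4,interpolation=2));cv2.imwrite('pics/t3.png',cv2.resize(t,None,fx=5,fy=5,interpolation=2))
p=np.array(robot.get_state()['tool_pos']);print(p,proj('side',p),proj('top',p))
rows([.477,.1-.035,.023+.05],tool(-4,35))
E
```

```text
t: 1.6
tool_pos: [0.4784, 0.0322, 0.1316]
tool_rot: [[-0.05, -0.998, 0.038], [-0.819, 0.063, 0.57], [-0.571, -0.002, -0.821]]
contact_force: [-0.5, -0.1, 0.7]
gripper_width: 0.0298
[0.47875072 0.03257019 0.1328333 ] [[206.37150761 174.09518376]] [[230.18506607 218.48668824]]
t 1.7 travel cm [0.77, 0.41, 6.75] ang [-0.02, -0.18, 0.54]
```

View pics/s3.png

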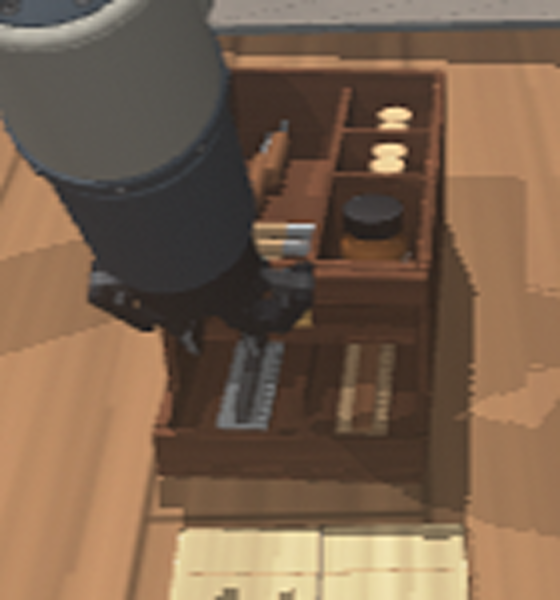

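View pics/t3.png

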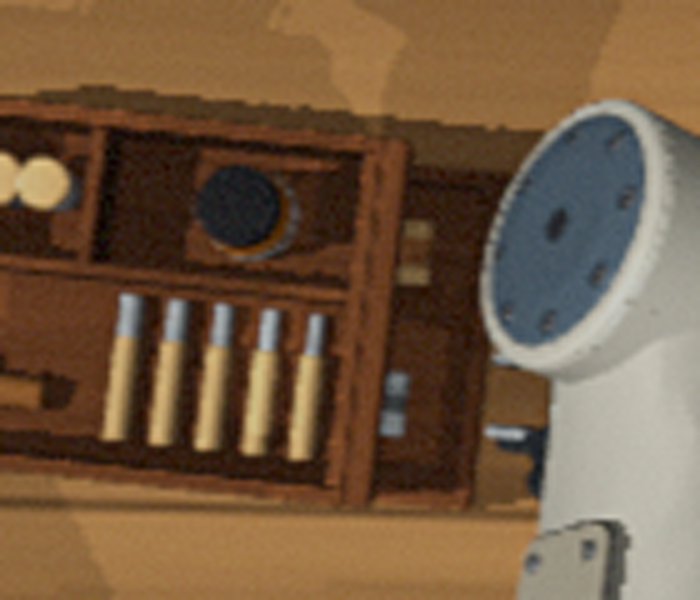

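```bash
python3 -m inch '{"travel":[[0.4,0.2,3.5],[0.8,0.3,6.8],[0.8,0.3,9],[0.8,0.3,10.8],[0.8,0.3,10.8],[0.8,0.3,10.8]],"angular":[[0,0,0.5],[0,0,0.5],[0,0,0.5],[0,0,0.5],[0,0,0.5],[0,0,0.5]]}'
python3 - <<'E'
from h import *
import cv2
for n in('side','top'): cv2.imwrite(f'pics/{n}2.png',robot.read_camera(n)[:,:,::-1])
s=cv2.imread('pics/side2.png')[110:230,160:280];cv2.imwrite('pics/s4.png',cv2.resize(s,None,fx=5,fy=5,interpolation=2))
s=cv2.imread('pics/top2.png')[180:250,180:260];cv2.imwrite('pics/t4.png',cv2.resize(s,None,fx=7,fy=7,interpolation=2))
st=robot.get_state();print(st['tool_pos'],st['contact_force'])
rows([.477,.098,.024],tool(-4,35))
E
```

```text
t: 2.2
tool_pos: [0.479, 0.0881, 0.0389]
tool_rot: [[-0.057, -0.998, 0.038], [-0.819, 0.068, 0.57], [-0.571, 0.001, -0.821]]
contact_force: [-0.2, -0.3, -0.1]
gripper_width: 0.0296
[0.4798376  0.08726399 0.03960419] [0.07053969 0.53747183 0.80205449]
t 2.3 travel cm [0.03, 0.36, 1.88] ang [-0.02, -0.17, 0.04]
```

View pics/s4.png

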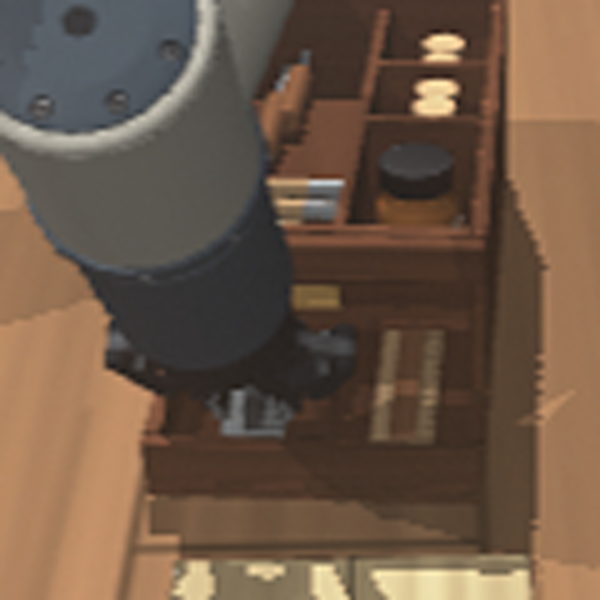

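View pics/t4.png

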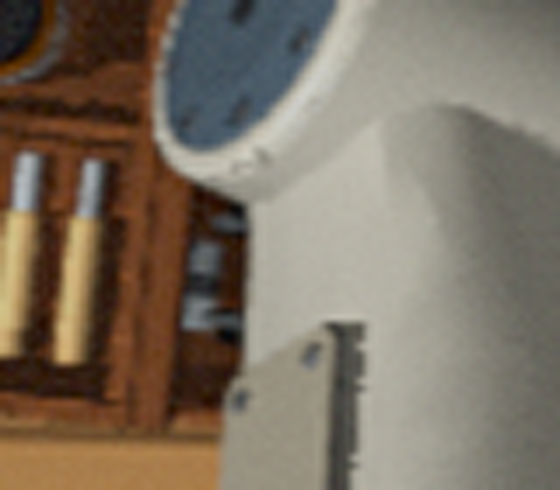

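```bash
python3 -m inch '{"travel":[[0,0.4,0.6],[0,0.4,1.2],[0,0.4,1.6],[0,0.4,1.6]],"angular":[[0,0,0],[0,0,0],[0,0,0],[0,0,0]]}'
python3 - <<'E'
from h import *
import cv2
cv2.imwrite('pics/side3.png',robot.read_camera('side')[:,:,::-1])
s=cv2.imread('pics/side3.png')[150:220,180:260];cv2.imwrite('pics/s5.png',cv2.resize(s,None,fx=8,fy=8,interpolation=2))
st=robot.get_state();print(st['tool_pos'],st['contact_force'])
rows([.476,.098,.024],tool(-4,35))
E
```

```text
t: 2.63
tool_pos: [0.4749, 0.0971, 0.024]
tool_rot: [[-0.06, -0.998, 0.037], [-0.818, 0.07, 0.57], [-0.571, 0.004, -0.821]]
contact_force: [-0.0, -0.7, -0.4]
gripper_width: 0.0302
[0.47507271 0.09691276 0.02428029] [-0.57785471 -0.28530009  0.00156832]
t 2.6833 travel cm [-0.08, -0.08, 0.09] ang [0.16, -0.16, -0.15]
```

View pics/s5.png

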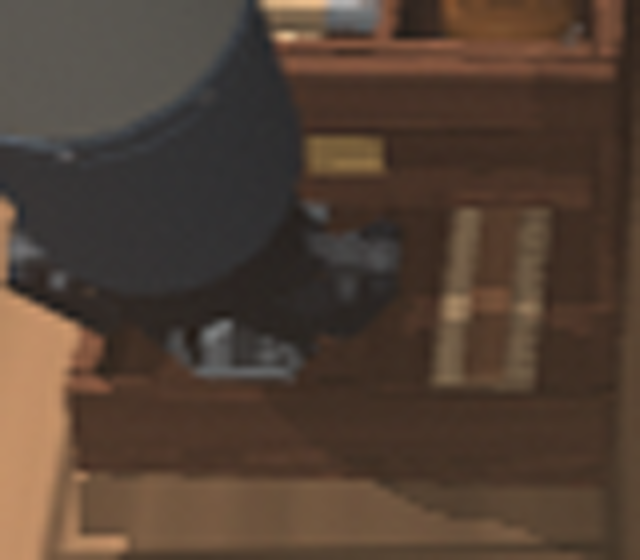

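```bash
python3 -m inch '{"travel":[[0,0,0],[0,0,0],[0,0,0],[0,0,0],[0,0,0],[0,0,0]],"angular":[[0,0,0],[0,0,0],[0,0,0],[0,0,0],[0,0,0],[0,0,0]]}' 0
python3 - <<'E'
from h import *
rows([.476,.0955,.034],tool(-4,35))
rows([.475,.0775,.060],tool(-4,35))
E
```

```text
t: 3.18
tool_pos: [0.4754, 0.0966, 0.0248]
tool_rot: [[-0.059, -0.998, 0.038], [-0.819, 0.07, 0.57], [-0.571, 0.003, -0.821]]
contact_force: [-1.0, -2.0, 3.3]
gripper_width: 0.0064
t 3.1833 travel cm [-0.44, -0.07, -0.82] ang [0.12, -0.17, -0.12]
t 3.1833 travel cm [-0.45, -0.09, -3.98] ang [0.12, -0.17, -0.12]
```

```bash
python3 -m inch '{"travel":[[0,0,0],[0,0,0],[0,0,0]],"angular":[[0,0,0],[0,0,0],[0,0,0]]}' 0
python3 - <<'E'
from h import *
import cv2
cv2.imwrite('pics/side4.png',robot.read_camera('side')[:,:,::-1])
s=cv2.imread('pics/side4.png')[150:220,180:260];cv2.imwrite('pics/s6.png',cv2.resize(s,None,fx=8,fy=8,interpolation=2))
E
```

```text
t: 3.43
tool_pos: [0.4754, 0.0966, 0.0248]
tool_rot: [[-0.059, -0.998, 0.038], [-0.819, 0.07, 0.57], [-0.571, 0.003, -0.821]]
contact_force: [-1.9, -1.2, 4.0]
gripper_width: 0.0062
```

View pics/s6.png

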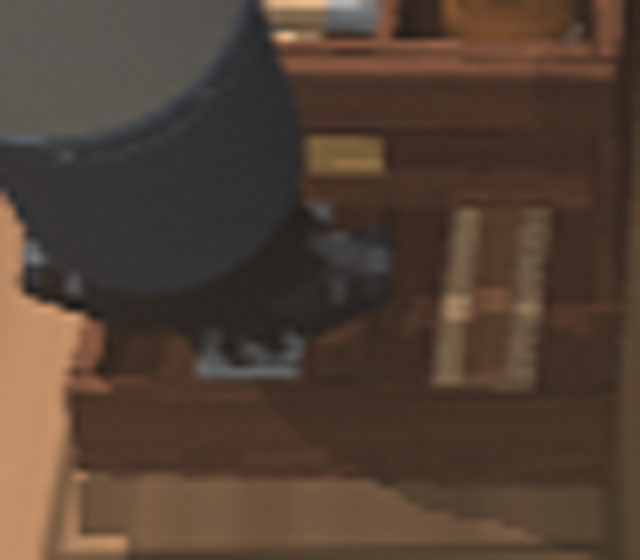

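```bash
python3 -m inch '{"travel":[[-0.2,0,-0.3],[-0.4,0,-0.6],[-0.5,0,-0.9],[-0.5,0,-0.9],[-0.5,0,-0.9]],"angular":[[0,0,0],[0,0,0],[0,0,0],[0,0,0],[0,0,0]]}'
python3 - <<'E'
from h import *
import cv2
cv2.imwrite('pics/side5.png',robot.read_camera('side')[:,:,::-1])
s=cv2.imread('pics/side5.png')[150:220,180:260];cv2.imwrite('pics/s7.png',cv2.resize(s,None,fx=8,fy=8,interpolation=2))
rows([.475,.0775,.062],tool(-4,35))
E
```

```text
t: 3.9
tool_pos: [0.4753, 0.096, 0.0349]
tool_rot: [[-0.059, -0.998, 0.038], [-0.818, 0.07, 0.57], [-0.572, 0.003, -0.821]]
contact_force: [-0.2, 2.8, -2.8]
gripper_width: 0.0061
t 3.95 travel cm [-0.04, -0.1, -3.29] ang [0.13, -0.15, -0.14]
```

View pics/s7.png

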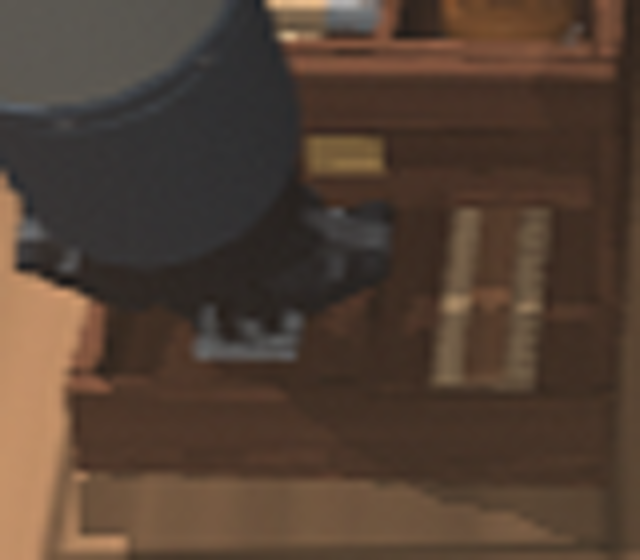

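```bash
python3 -m inch '{"travel":[[-0.2,0,-0.5],[-0.3,0,-1],[-0.3,0,-1.5],[-0.2,0,-2],[0,0,-2.5],[0,0,-3],[0,0,-3.1],[0,0,-3.1]],"angular":[[0,0,0],[0,0,0],[0,0,0],[0,0,0],[0,0,0],[0,0,0],[0,0,0],[0,0,0]]}'
python3 - <<'E'
from h import *
import cv2
for n in('side','top'): cv2.imwrite(f'pics/{n}6.png',robot.read_camera(n)[:,:,::-1])
s=cv2.imread('pics/side6.png')[140:220,170:260];cv2.imwrite('pics/s8.png',cv2.resize(s,None,fx=7,fy=7,interpolation=2))
s=cv2.imread('pics/top6.png')[180:250,180:260];cv2.imwrite('pics/t8.png',cv2.resize(s,None,fx=7,fy=7,interpolation=2))
print(robot.get_state()['moment'])
rows([.475,.0,.068],tool(-4,32))
E
```

```text
t: 4.62
tool_pos: [0.4744, 0.0773, 0.0605]
tool_rot: [[-0.059, -0.997, 0.039], [-0.819, 0.071, 0.569], [-0.571, 0.002, -0.821]]
contact_force: [-0.2, -1.9, -3.6]
gripper_width: 0.0056
[-3.21527107  0.19037656 -0.01955944]
t 4.7167 travel cm [5.88, -0.62, -5.04] ang [0.11, 2.76, -0.12]
```

View pics/s8.png

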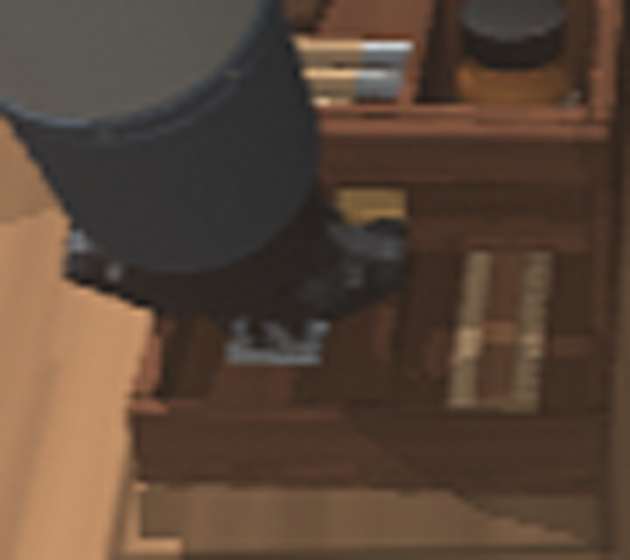

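View pics/t8.png

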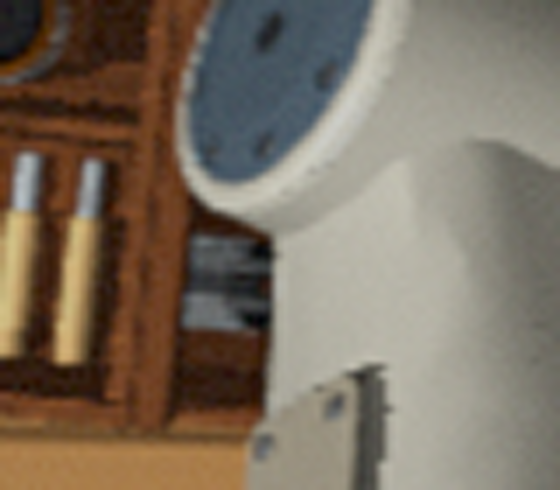

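Run:
```python
from h import *
for z in(.03,.035,.04,.045,.05,.055): print(z,unproj('side',(209.2,191.6),z).round(4))
```

```text
0.03 [0.4731 0.0925 0.03  ]
0.035 [0.474 0.086 0.035]
0.04 [0.4749 0.0794 0.04  ]
0.045 [0.4758 0.0729 0.045 ]
0.05 [0.4767 0.0663 0.05  ]
0.055 [0.4776 0.0598 0.055 ]
```

Run:
```python
from h import *
d=np.array([-.077,-.997])
for ds,z,l in((31,.062,35),(71,.068,34),(111,.077,32),(154,.086,30)):
    q=np.array([.4744,.0773])+d*ds/1000; rows([*q,z],tool(-4.4,l))
```

```text
t 4.7167 travel cm [2.44, 0.0, -1.92] ang [0.33, -0.24, 0.2]
t 4.7167 travel cm [5.38, 0.03, -4.69] ang [0.33, 0.76, 0.21]
t 4.7167 travel cm [8.15, 0.06, -7.71] ang [0.33, 2.76, 0.21]
t 4.7167 travel cm [11.17, 0.09, -10.9] ang [0.32, 4.76, 0.22]
```

```bash
python3 -m inch '{"travel":[[0.6,0,-0.5],[1.5,0,-1.2],[2.4,0,-1.9],[3.4,0,-2.8],[4.4,0,-3.7],[5.4,0,-4.7],[6.3,0,-5.7],[7.2,0,-6.7],[8.1,0,-7.7],[8.1,0,-7.7]],"angular":[[0,0,0.1],[0,0,0.2],[0,0,0.2],[0,0.3,0.2],[0,0.5,0.2],[0,0.8,0.2],[0,1.4,0.2],[0,2,0.2],[0,2.7,0.2],[0,2.7,0.2]]}'
python3 - <<'E'
from h import *
import cv2
for n in('side','top'): cv2.imwrite(f'pics/{n}7.png',robot.read_camera(n)[:,:,::-1])
s=cv2.imread('pics/side7.png')[140:260,150:270];cv2.imwrite('pics/s9.png',cv2.resize(s,None,fx=5,fy=5,interpolation=2))
s=cv2.imread('pics/top7.png')[170:260,180:320];cv2.imwrite('pics/t9.png',cv2.resize(s,None,fx=5,fy=5,interpolation=2))
d=np.array([-.077,-.997])
q=np.array([.4744,.0773])+d*154/1000
rows([*q,.086],tool(-4.4,30))
E
```

```text
t: 5.55
tool_pos: [0.4671, -0.0354, 0.0781]
tool_rot: [[-0.064, -0.997, 0.037], [-0.847, 0.074, 0.527], [-0.528, 0.003, -0.849]]
contact_force: [0.2, -2.7, -3.3]
gripper_width: 0.0063
t 5.65 travel cm [3.21, 0.11, -3.0] ang [0.26, 2.05, 0.03]
```

View pics/s9.png

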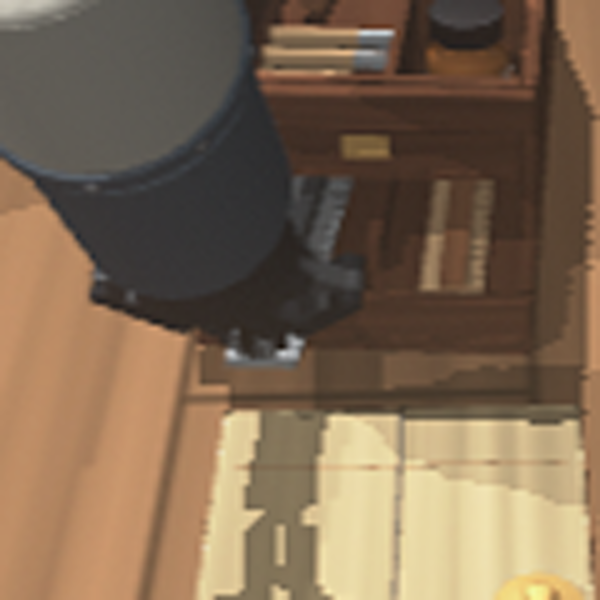

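View pics/t9.png

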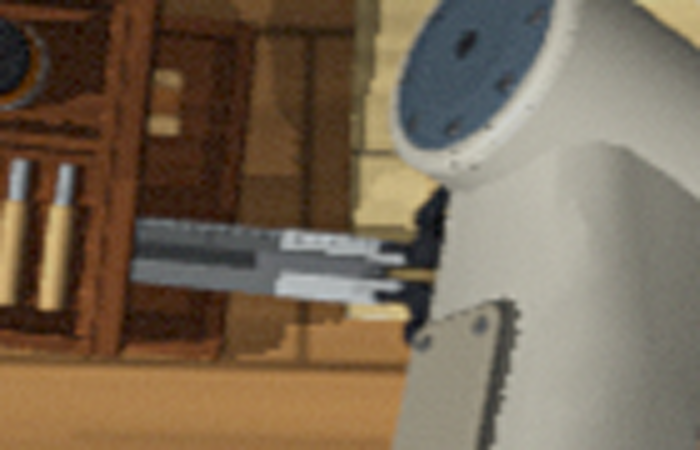

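```bash
python3 -m inch '{"travel":[[0.8,0,-0.8],[1.6,0,-1.5],[2.4,0.1,-2.3],[3.2,0.1,-3],[3.2,0.1,-3],[3.2,0.1,-3]],"angular":[[0,0.5,0],[0,1,0],[0,1.5,0],[0,2,0],[0,2,0],[0,2,0]]}'
python3 - <<'E'
from h import *
import cv2
for n in('side','top'): cv2.imwrite(f'pics/{n}8.png',robot.read_camera(n)[:,:,::-1])
s=cv2.imread('pics/side8.png')[140:260,150:270];cv2.imwrite('pics/s10.png',cv2.resize(s,None,fx=5,fy=5,interpolation=2))
s=cv2.imread('pics/top8.png')[170:260,180:320];cv2.imwrite('pics/t10.png',cv2.resize(s,None,fx=5,fy=5,interpolation=2))
p=robot.get_state()['tool_pos']
for dz in (.006,.009,.012,.014): rows([p[0],p[1],p[2]-dz],tool(-4.4,30+dz/.006))
E
```

```text
t: 6.15
tool_pos: [0.4626, -0.0763, 0.0858]
tool_rot: [[-0.066, -0.997, 0.034], [-0.863, 0.074, 0.5], [-0.501, 0.004, -0.866]]
contact_force: [0.8, -2.9, -2.4]
gripper_width: 0.0063
t 6.25 travel cm [0.3, -0.0, 0.52] ang [0.32, -0.9, 0.02]
t 6.25 travel cm [0.45, -0.0, 0.78] ang [0.32, -1.4, 0.02]
t 6.25 travel cm [0.6, -0.01, 1.04] ang [0.32, -1.9, 0.02]
t 6.25 travel cm [0.7, -0.01, 1.21] ang [0.32, -2.24, 0.02]
```

View pics/t10.png

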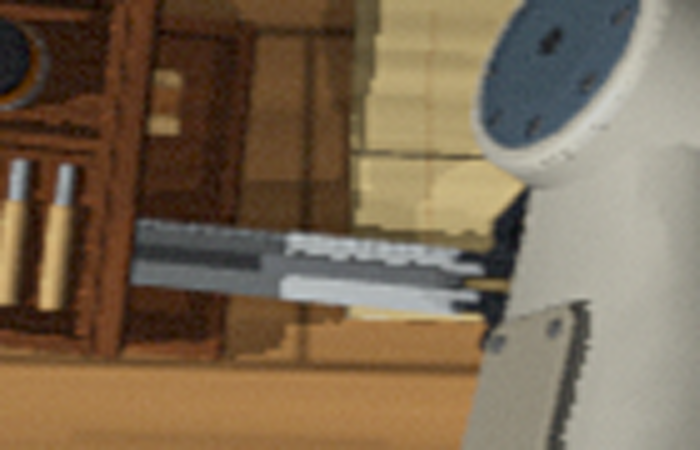

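View pics/s10.png

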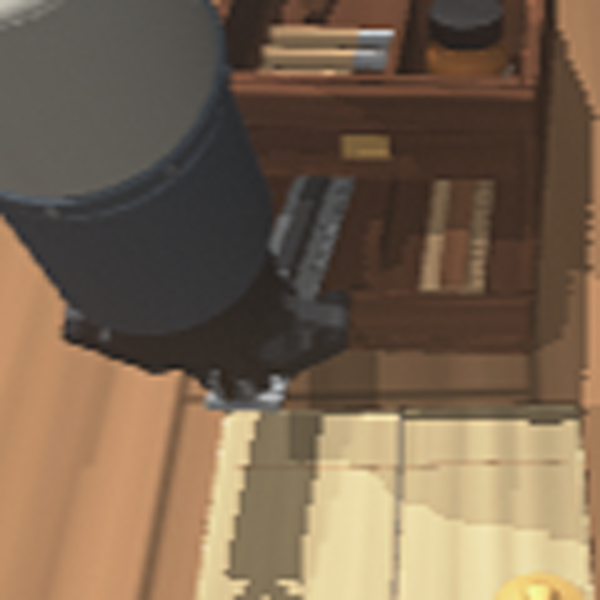

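```bash
python3 -m inch '{"travel":[[0.1,0,0.2],[0.2,0,0.35],[0.3,0,0.5],[0.4,0,0.65],[0.45,0,0.78],[0.45,0,0.78]],"angular":[[0,-0.3,0],[0,-0.6,0],[0,-0.9,0],[0,-1.1,0],[0,-1.4,0],[0,-1.4,0]]}';python3 -m inch '{"travel":[[0.05,0,0.1],[0.1,0,0.17],[0.1,0,0.17]],"angular":[[0,0,0],[0,-0.3,0],[0,-0.3,0]]}'
```

```text
t: 6.75
tool_pos: [0.462, -0.0749, 0.0761]
tool_rot: [[-0.066, -0.997, 0.033], [-0.849, 0.074, 0.523], [-0.524, 0.006, -0.852]]
contact_force: [0.8, -1.4, -3.1]
gripper_width: 0.006
t: 7.0
tool_pos: [0.4626, -0.075, 0.075]
tool_rot: [[-0.064, -0.997, 0.035], [-0.847, 0.073, 0.527], [-0.528, 0.004, -0.849]]
contact_force: [-0.2, -2.2, 1.0]
gripper_width: 0.0062
```

```bash
python3 -m inch '{"travel":[[0.03,0,0.05],[0.05,0,0.09],[0.05,0,0.09]],"angular":[[0,0,0],[0,0,0],[0,0,0]]}';python3 - <<'E'
from h import *
import cv2
p=robot.get_state()['tool_pos'];print(p)
for z in(.06,.07,.08):print(unproj('side',(199,221.6),z))
rows(p,tool(-4.4,33))
E
```

```text
t: 7.25
tool_pos: [0.4625, -0.0751, 0.0738]
tool_rot: [[-0.064, -0.997, 0.035], [-0.847, 0.073, 0.526], [-0.527, 0.004, -0.85]]
contact_force: [-1.0, -3.3, 1.3]
gripper_width: 0.0064
[ 0.46251935 -0.07510433  0.07383706]
[ 0.46207982 -0.06888763  0.06      ]
[ 0.46414648 -0.07991867  0.07      ]
[ 0.46621313 -0.0909497   0.08      ]
t 7.25 travel cm [0.0, 0.0, 0.0] ang [0.31, -1.19, 0.04]
```

```bash
python3 -m inch '{"travel":[[0,0,0],[0,0,0],[0,0,0],[0,0,-0.1],[0,0,-1],[0,0,-3],[0,0,-6],[0,0,-9],[0,0,-9]],"angular":[[0,0,0],[0,0,0],[0,0,0],[0,0,0],[0,0,0],[0,0,0],[0,0,0],[0,0,0],[0,0,0]]}' 3;python3 - <<'E'
from h import *
import cv2
for n in('side','top'): cv2.imwrite(f'pics/{n}9.png',robot.read_camera(n)[:,:,::-1])
s=cv2.imread('pics/side9.png')[140:260,150:270];cv2.imwrite('pics/s11.png',cv2.resize(s,None,fx=5,fy=5,interpolation=2))
s=cv2.imread('pics/top9.png')[170:260,180:320];cv2.imwrite('pics/t11.png',cv2.resize(s,None,fx=5,fy=5,interpolation=2))
E
```

```text
t: 8.0
tool_pos: [0.4612, -0.1262, 0.1551]
tool_rot: [[-0.062, -0.997, 0.041], [-0.85, 0.074, 0.521], [-0.523, -0.003, -0.852]]
contact_force: [0.3, -0.4, 0.3]
gripper_width: 0.0301
```

View pics/t11.png

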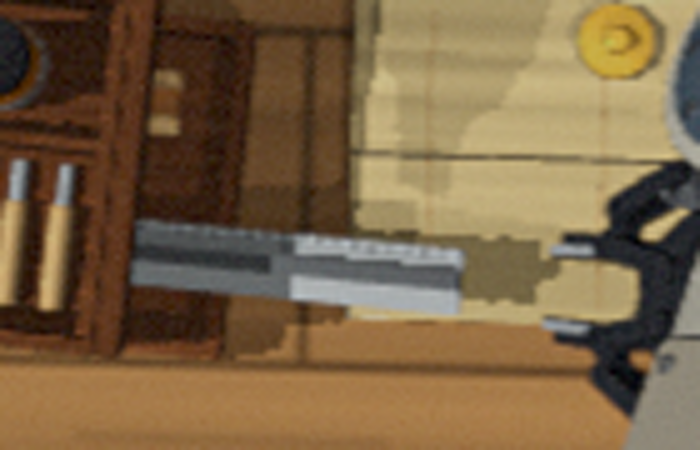

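View pics/s11.png

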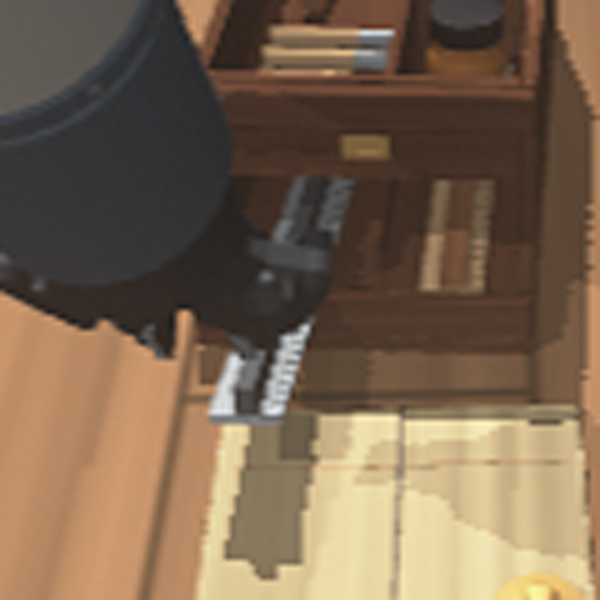

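Run:
```python
from h import *
T=lambda u,v:(180+(u+.5)/5-.5,170+(v+.5)/5-.5);S=lambda u,v:(150+(u+.5)/5-.5,140+(v+.5)/5-.5)
print('tip',unproj('top',T(459.5,283),.066),unproj('side',S(246,420),.061))
a=unproj('top',T(458,282),.08);b=unproj('top',T(137,253),.037+.016);d=b-a;print(a,b,np.degrees(np.arctan2(-d[0],d[1])))
p=np.array(robot.get_state()['tool_pos']);print(p,proj('top',p),T(548,287))
for z in (.01,.02,.03,.038):print(unproj('top',T(249,265),z))
```

```text
tip [ 0.46141269 -0.07901095  0.066     ] [ 0.46249412 -0.07729985  0.061     ]
[ 0.4619181  -0.07738342  0.08      ] [0.47380072 0.10003481 0.053     ] -3.83167150245308
[ 0.45979001 -0.12306166  0.15135838] [[290.63471053 227.25225853]] (289.2, 227.0)
[0.46893928 0.03934264 0.01      ]
[0.46886679 0.03893303 0.02      ]
[0.46879431 0.03852342 0.03      ]
[0.46873632 0.03819573 0.038     ]
```

Run:
```python
from h import *
rows([.472,.036,.125],tool(-4,20))
```

```text
t 8.1 travel cm [-12.17, -0.04, 10.65] ang [-0.01, 11.8, -0.29]
```

```bash
python3 -m inch '{"travel":[[-4,0,2],[-8,0,6],[-10,0,8.5],[-12.2,0,10.6],[-12.2,0,10.6],[-12.2,0,10.6],[-12.2,0,10.6]],"angular":[[0,4,0],[0,8,0],[0,11.8,0],[0,11.8,0],[0,11.8,0],[0,11.8,0],[0,11.8,0]]}'
python3 - <<'E'
from h import *
import cv2
for n in('side','top'): cv2.imwrite(f'pics/{n}10.png',robot.read_camera(n)[:,:,::-1])
s=cv2.imread('pics/side10.png')[120:240,150:270];cv2.imwrite('pics/s12.png',cv2.resize(s,None,fx=5,fy=5,interpolation=2))
s=cv2.imread('pics/top10.png')[170:260,180:320];cv2.imwrite('pics/t12.png',cv2.resize(s,None,fx=5,fy=5,interpolation=2))
rows([.472,.0636,.0485],tool(-4,20))
E
```

```text
t: 8.68
tool_pos: [0.4701, 0.0371, 0.1239]
tool_rot: [[-0.07, -0.997, 0.019], [-0.937, 0.072, 0.342], [-0.342, 0.006, -0.94]]
contact_force: [1.1, -0.5, 0.1]
gripper_width: 0.0299
t 8.7833 travel cm [-0.0, 0.03, 8.06] ang [0.2, 0.03, -0.36]
```

View pics/t12.png

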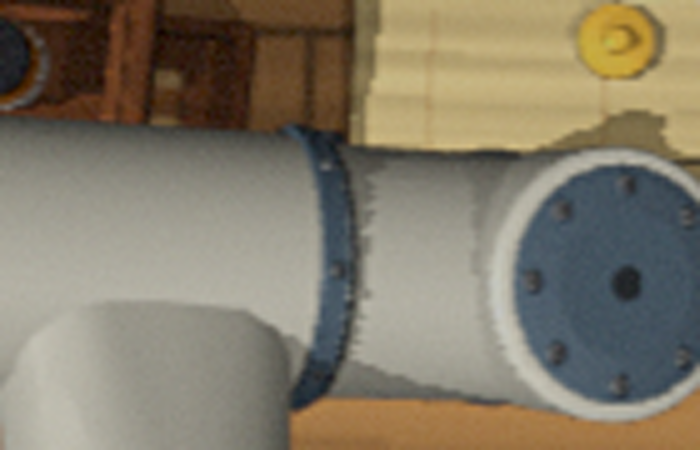

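View pics/s12.png

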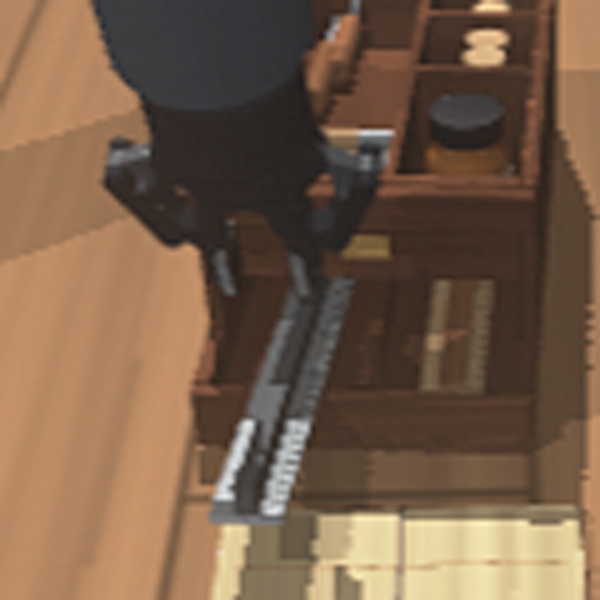

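Run:
```python
from h import *
f=lambda X:(proj('side',X)-[150,120]+.5)*5-.5
p=np.array(robot.get_state()['tool_pos'])
print(f(p),f([.472,.0636,.0485]),f([.472,.0636,.058]),f([.467,.0636,.058]),f([.477,.0636,.058]),f([.4625,-.079,.082]))
```

```text
[[270.38329176 282.70953238]] [[289.44734234 365.24666523]] [[287.98007545 351.74877022]] [[279.00117555 351.92604783]] [[296.95826641 351.5715066 ]] [[241.2832651  490.46315665]]
```

```bash
python3 -m inch '{"travel":[[0,-0.1,2],[0,-0.1,4],[0,-0.1,5.5],[0,-0.1,6.6],[0,-0.1,6.6],[0,-0.1,6.6]],"angular":[[0,0,0],[0,0,0],[0,0,0],[0,0,0],[0,0,0],[0,0,0]]}'
python3 - <<'E'
from h import *
import cv2
cv2.imwrite(f'pics/side11.png',robot.read_camera('side')[:,:,::-1])
s=cv2.imread('pics/side11.png')[150:230,180:260];cv2.imwrite('pics/s13.png',cv2.resize(s,None,fx=7,fy=7,interpolation=2))
rows([.473,.0636,.0485],tool(-4,20))
E
```

```text
t: 9.28
tool_pos: [0.4731, 0.0582, 0.0622]
tool_rot: [[-0.072, -0.997, 0.02], [-0.937, 0.075, 0.342], [-0.342, 0.006, -0.94]]
contact_force: [0.3, -1.3, 0.1]
gripper_width: 0.0298
t 9.3333 travel cm [0.0, 0.09, 1.52] ang [0.14, 0.02, -0.35]
```

View pics/s13.png

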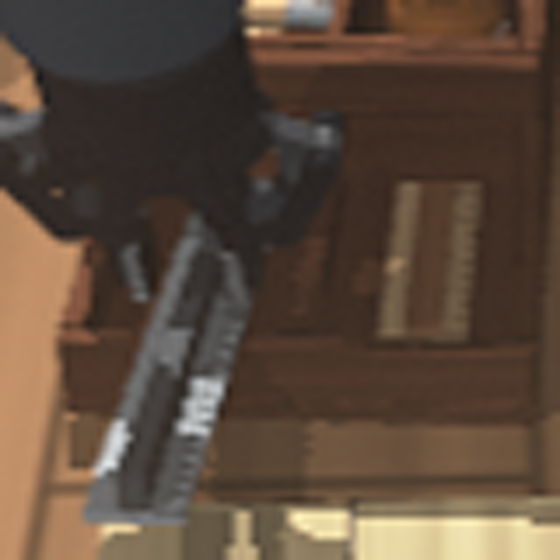

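```bash
python3 -m inch '{"travel":[[0,-0.1,0.5],[0,-0.1,1],[0,-0.1,1.3],[0,-0.1,1.3]],"angular":[[0,0,0],[0,0,0],[0,0,0],[0,0,0]]}'
python3 - <<'E'
from h import *
import cv2
cv2.imwrite(f'pics/side12.png',robot.read_camera('side')[:,:,::-1])
s=cv2.imread('pics/side12.png')[150:230,180:260];cv2.imwrite('pics/s14.png',cv2.resize(s,None,fx=7,fy=7,interpolation=2))
E
```

```text
t: 9.67
tool_pos: [0.4739, 0.0639, 0.0496]
tool_rot: [[-0.071, -0.997, 0.02], [-0.937, 0.073, 0.342], [-0.343, 0.006, -0.939]]
contact_force: [-0.8, -0.1, -0.1]
gripper_width: 0.03
```

View pics/s14.png

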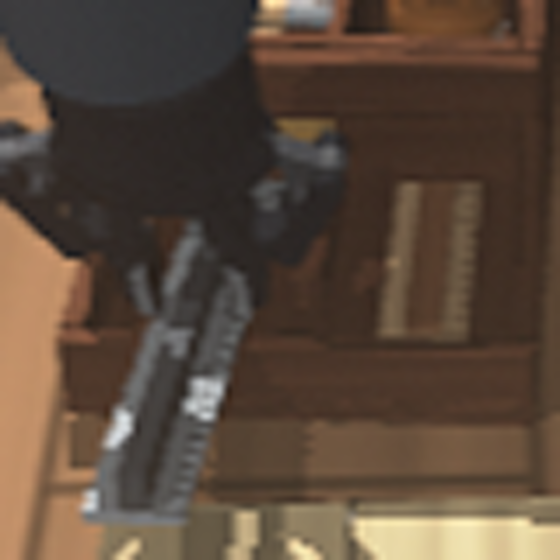

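Straddling, no contact force. Close.

```bash
python3 -m inch '{"travel":[[0,0,0],[0,0,0],[0,0,0],[0,0,0],[0,0,0],[0,0,0],[0,0,0]],"angular":[[0,0,0],[0,0,0],[0,0,0],[0,0,0],[0,0,0],[0,0,0],[0,0,0]]}' 0
python3 - <<'E'
from h import *
import cv2
cv2.imwrite(f'pics/side13.png',robot.read_camera('side')[:,:,::-1])
s=cv2.imread('pics/side13.png')[150:230,180:260];cv2.imwrite('pics/s15.png',cv2.resize(s,None,fx=7,fy=7,interpolation=2))
p=np.array(robot.get_state()['tool_pos']);print(p,robot.get_state()['moment'])
E
```

```text
t: 10.3
tool_pos: [0.4741, 0.0639, 0.0504]
tool_rot: [[-0.07, -0.997, 0.02], [-0.937, 0.073, 0.342], [-0.343, 0.005, -0.939]]
contact_force: [-3.0, 0.4, 5.4]
gripper_width: 0.0082
[0.47409687 0.06385941 0.05039578] [-0.23106042  1.19731542  0.49344558]
```

View pics/s15.png

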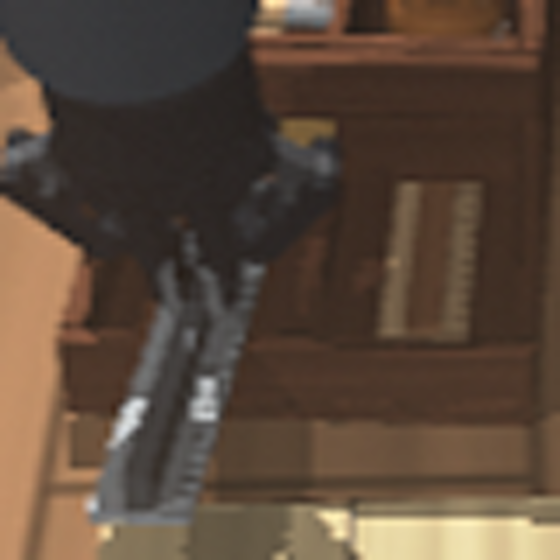

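```bash
python3 - <<'E'
from h import *
rows([.4741,.0639,.0565],tool(-4,23))
rows([.4741,.0639,.0615],tool(-4,29.5))
E
python3 -m inch '{"travel":[[-0.07,0,-0.2],[-0.15,0,-0.4],[-0.2,0,-0.6],[-0.2,0,-0.6]],"angular":[[0,0,0],[0,-1,0],[0,-2,0],[0,-2.5,0]]}'
python3 - <<'E'
from h import *
import cv2
cv2.imwrite(f'pics/side14.png',robot.read_camera('side')[:,:,::-1])
s=cv2.imread('pics/side14.png')[150:230,180:260];cv2.imwrite('pics/s16.png',cv2.resize(s,None,fx=7,fy=7,interpolation=2))
rows([.4741,.0639,.0615],tool(-4,29.5));print(robot.get_state()['moment'])
E
```

```text
t 10.35 travel cm [-0.21, 0.0, -0.57] ang [0.21, -2.95, -0.28]
t 10.35 travel cm [-0.38, 0.01, -1.04] ang [0.19, -9.45, -0.29]
t: 10.68
tool_pos: [0.4742, 0.0632, 0.056]
tool_rot: [[-0.07, -0.997, 0.023], [-0.921, 0.074, 0.384], [-0.384, 0.006, -0.923]]
contact_force: [0.1, -0.6, -6.1]
gripper_width: 0.0082
t 10.7333 travel cm [-0.3, 0.02, -0.48] ang [0.19, -6.9, -0.38]
[-2.35196558  0.11324019 -0.02092428]
```

View pics/s16.png

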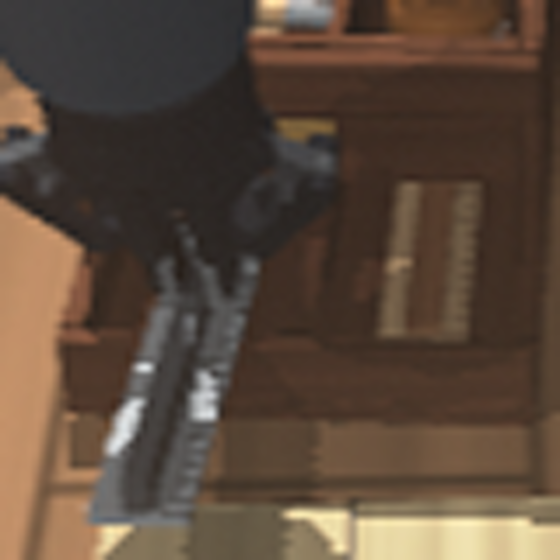

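```bash
python3 -m inch '{"travel":[[-0.1,0,-0.2],[-0.2,0,-0.35],[-0.3,0,-0.5],[-0.3,0,-0.5],[-0.3,0,-0.5]],"angular":[[0,-2,0],[0,-4,0],[0,-6,0],[0,-6.9,0],[0,-6.9,0]]}'
python3 - <<'E'
from h import *
import cv2
for n in('side','top'): cv2.imwrite(f'pics/{n}15.png',robot.read_camera(n)[:,:,::-1])
s=cv2.imread('pics/side15.png')[150:250,170:270];cv2.imwrite('pics/s17.png',cv2.resize(s,None,fx=6,fy=6,interpolation=2))
s=cv2.imread('pics/top15.png')[170:260,180:320];cv2.imwrite('pics/t17.png',cv2.resize(s,None,fx=5,fy=5,interpolation=2))
p=np.array(robot.get_state()['tool_pos']);print(p,robot.get_state()['moment'],robot.get_state()['contact_force'])
d=np.array([-.0767,-.997])
for s in(90,180):rows([p[0]+d[0]*s/1000,p[1]+d[1]*s/1000,p[2]],tool(-4.4,29.5))
E
```

```text
t: 11.15
tool_pos: [0.4745, 0.0634, 0.0616]
tool_rot: [[-0.068, -0.997, 0.032], [-0.868, 0.075, 0.49], [-0.491, 0.006, -0.871]]
contact_force: [0.2, -0.9, -6.7]
gripper_width: 0.0077
[0.47446709 0.06397146 0.06187487] [-2.62107602  0.16563811  0.01472425] [ 0.40507872  0.06375532 -6.5235993 ]
t 11.25 travel cm [7.84, 0.02, -4.41] ang [0.34, -0.12, -0.02]
t 11.25 travel cm [15.68, 0.05, -8.83] ang [0.34, -0.12, -0.02]
```

View pics/s17.png

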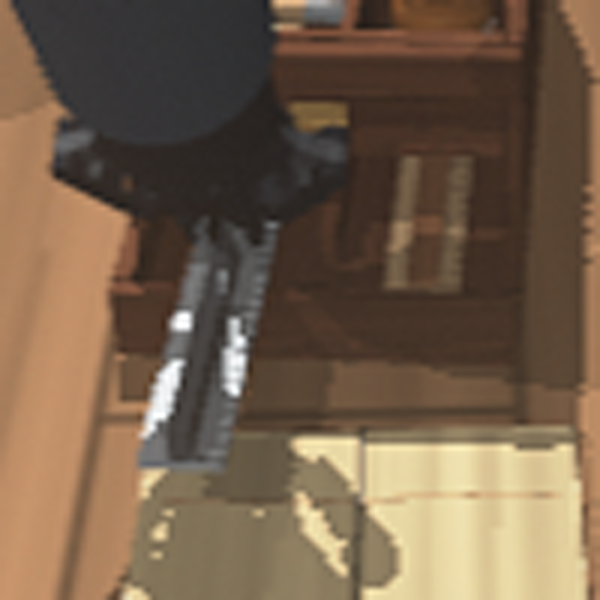

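View pics/t17.png

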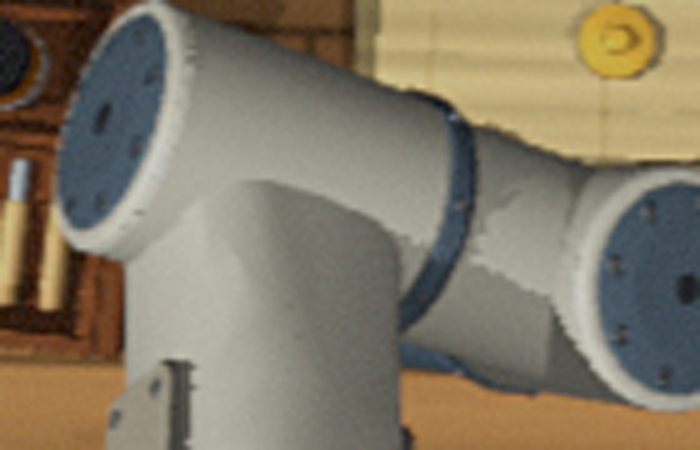

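Run:
```python
from h import *
for z in(.035,.045,.05,.06):print(unproj('side',(170+185.5/6-.5,150+470.5/6-.5),z))
print(robot.get_state()['joints'])
```

```text
[ 0.46279888 -0.06523481  0.035     ]
[ 0.46476954 -0.07587563  0.045     ]
[ 0.46575488 -0.08119604  0.05      ]
[ 0.46772554 -0.09183687  0.06      ]
[  1.92252008  16.76141357 -12.34083805 -33.48760716 -62.23509961
  10.04970408]
```

```bash
python3 -m inch '{"travel":[[0.8,0,-0.45],[2,0,-1.13],[3.6,0,-2.03],[5.4,0,-3.04],[7.2,0,-4.05],[9,0,-5.07],[10.8,0,-6.08],[12.6,0,-7.1],[14.4,0,-8.11],[16,0,-9.01],[17,0,-9.57],[17.4,0,-9.8]],"angular":[[0,0,0],[0,0,0],[0.3,0,0],[0.3,0,0],[0.3,0,0],[0.3,0,0],[0.3,0,0],[0.3,0,0],[0.3,0,0],[0.3,0,0],[0.3,0,0],[0.3,0,0]]}'
python3 - <<'E'
from h import *
import cv2
for n in('side','top'): cv2.imwrite(f'pics/{n}16.png',robot.read_camera(n)[:,:,::-1])
s=cv2.imread('pics/side16.png')[130:330,150:290];cv2.imwrite('pics/s18.png',cv2.resize(s,None,fx=3,fy=3,interpolation=2))
s=cv2.imread('pics/top16.png')[150:260,180:400];cv2.imwrite('pics/t18.png',cv2.resize(s,None,fx=3.6,fy=3.6,interpolation=2))
st=robot.get_state();print(st['tool_pos'],st['contact_force'],st['joints'],st['gripper_width'])
E
```

```text
t: 12.25
tool_pos: [0.46, -0.1364, 0.0619]
tool_rot: [[-0.067, -0.997, 0.038], [-0.869, 0.077, 0.489], [-0.49, 0.0, -0.872]]
contact_force: [1.0, -0.5, -7.4]
gripper_width: 0.0079
[ 0.45999938 -0.13504944  0.06195838] [-0.48694379  0.9828549  -6.36905691] [-20.68740613  23.21698808  -3.7852158  -29.34673179 -74.1878895
  27.25382979] 0.008018356118635987
```

View pics/s18.png

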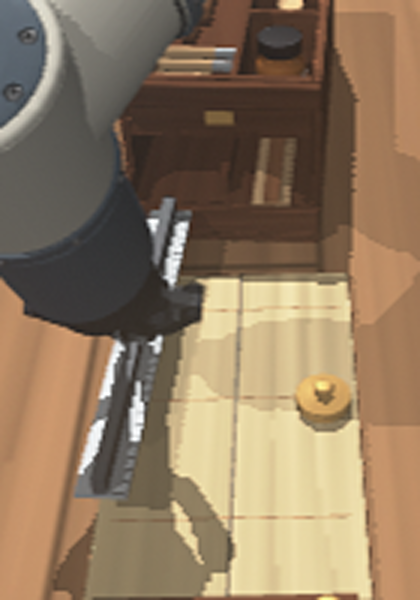

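View pics/t18.png

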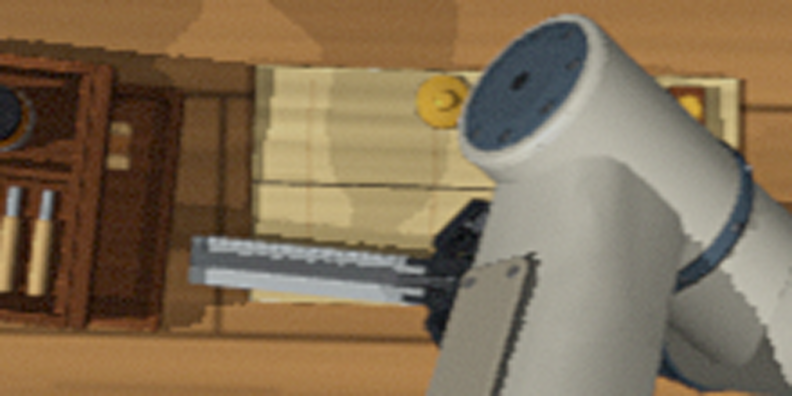

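Run:
```python
from h import *
print(unproj('side',(150+105.5/3-.5,130+496.5/3-.5),.048))
T=lambda u,v:(180+(u+.5)/3.6-.5,150+(v+.5)/3.6-.5)
print(unproj('top',T(190,261),.06))
rows([.5345,-.172,.072],tool(-.15,29.4))
```

```text
[ 0.45160407 -0.27727953  0.048     ]
[0.4700467  0.02899195 0.06      ]
t 12.35 travel cm [2.22, -7.71, -2.41] ang [-2.07, 0.03, -3.71]
```

```bash
python3 -m inch '{"travel":[[0.2,-0.5,-0.2],[0.5,-1.5,-0.5],[0.9,-3,-0.9],[1.3,-4.5,-1.4],[1.7,-6,-1.9],[2.1,-7.2,-2.3],[2.2,-7.7,-2.4],[2.2,-7.7,-2.4],[2.2,-7.7,-2.4]],"angular":[[0,0,0],[-0.4,0,-0.7],[-0.8,0,-1.4],[-1.2,0,-2.1],[-1.6,0,-2.9],[-2.1,0,-3.7],[-2.1,0,-3.7],[-2.1,0,-3.7],[-2.1,0,-3.7]]}'
python3 - <<'E'
from h import *
import cv2
for n in('side','top'): cv2.imwrite(f'pics/{n}17.png',robot.read_camera(n)[:,:,::-1])
s=cv2.imread('pics/side17.png')[180:380,150:290];cv2.imwrite('pics/s19.png',cv2.resize(s,None,fx=3,fy=3,interpolation=2))
s=cv2.imread('pics/top17.png')[150:260,180:400];cv2.imwrite('pics/t19.png',cv2.resize(s,None,fx=3.6,fy=3.6,interpolation=2))
st=robot.get_state();print(st['tool_pos'],st['contact_force'],st['joints'],st['gripper_width'])
E
```

```text
t: 13.1
tool_pos: [0.534, -0.1704, 0.0718]
tool_rot: [[-0.002, -1.0, -0.001], [-0.87, 0.001, 0.492], [-0.492, 0.001, -0.87]]
contact_force: [-0.3, -0.2, -6.9]
gripper_width: 0.0079
[ 0.53351087 -0.17067246  0.07203861] [-0.49674191  0.94886148 -6.72551303] [-20.7829374   31.39379223  11.2332059  -27.65260712 -82.20690545
  27.52550775] 0.00780594440589512
```

View pics/s19.png

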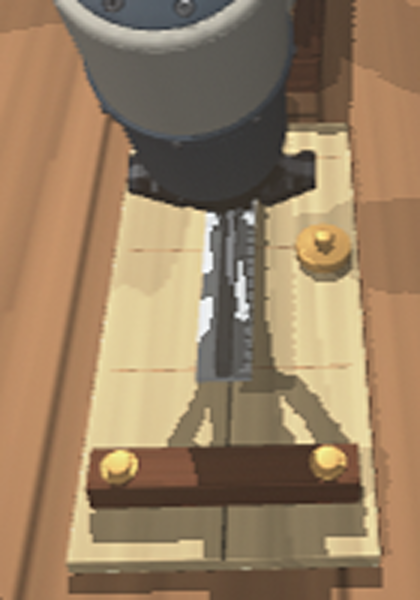

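View pics/t19.png

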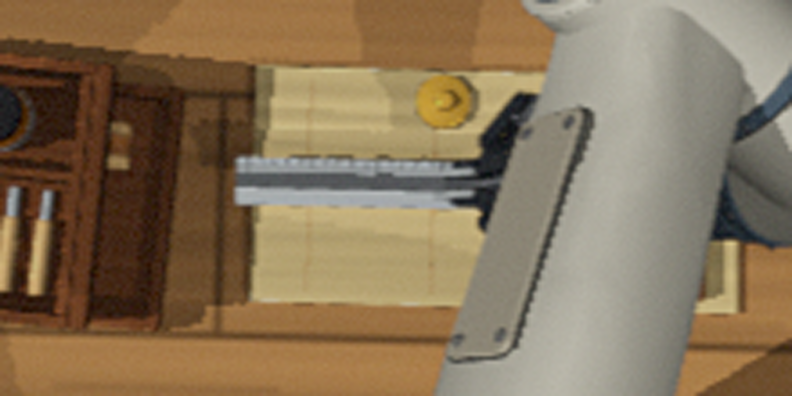

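```bash
python3 - <<'E'
from h import *
p=robot.get_state()['tool_pos']
rows([p[0],p[1],p[2]-.036],tool(-.15,29.4))
E
python3 -m inch '{"travel":[[0.3,0,0.5],[0.7,0,1.2],[1.1,0,1.9],[1.5,0,2.6],[1.7,0,3],[1.77,0,3.13],[1.77,0,3.13],[1.77,0,3.13]],"angular":[[0,0,0],[0,0,0],[0,0,0],[0,0,0],[0,0,0],[0,0,0],[0,0,0],[0,0,0]]}'
python3 - <<'E'
from h import *
import cv2
for n in('side','top'): cv2.imwrite(f'pics/{n}18.png',robot.read_camera(n)[:,:,::-1])
s=cv2.imread('pics/side18.png')[270:370,165:285];cv2.imwrite('pics/s20.png',cv2.resize(s,None,fx=6,fy=6,interpolation=2))
s=cv2.imread('pics/top18.png')[185:225,235:335];cv2.imwrite('pics/t20.png',cv2.resize(s,None,fx=8,fy=8,interpolation=2))
st=robot.get_state();print(st['tool_pos'],st['contact_force'],st['gripper_width'])
E
```

```text
t 13.2 travel cm [1.77, -0.01, 3.13] ang [0.11, 0.08, 0.02]
t: 13.87
tool_pos: [0.5344, -0.1716, 0.0362]
tool_rot: [[-0.002, -1.0, 0.0], [-0.871, 0.002, 0.491], [-0.491, 0.0, -0.871]]
contact_force: [-0.9, 0.3, -6.4]
gripper_width: 0.0077
[ 0.53459394 -0.1716288   0.03659864] [ 0.35960189  1.3385714  -6.25446825] 0.007940946062839226
```

View pics/s20.png

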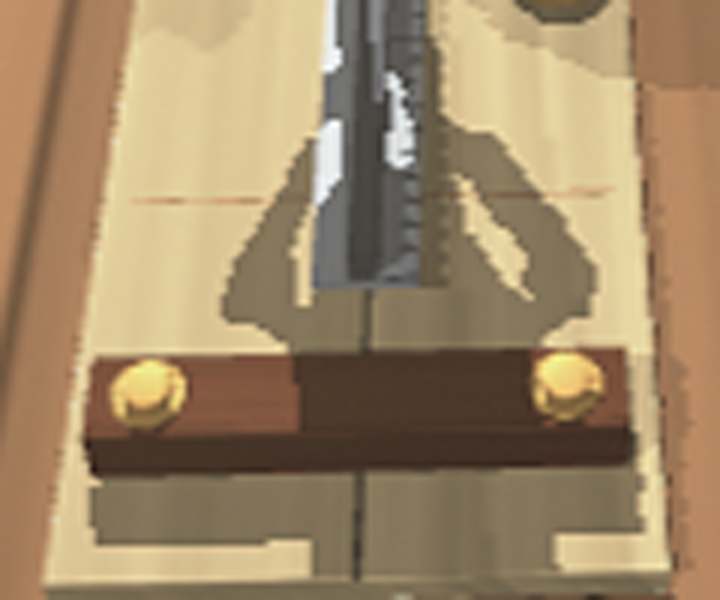

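View pics/t20.png

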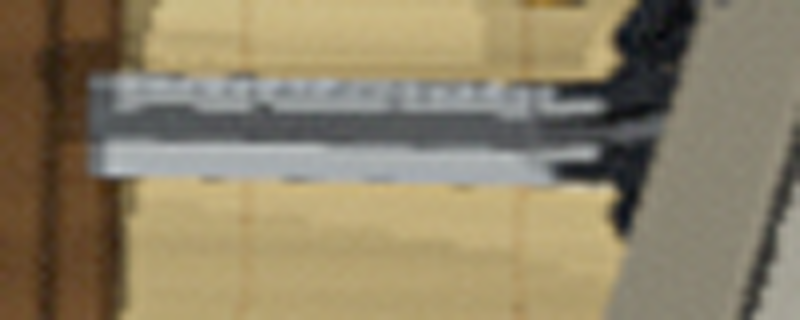

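Run:
```python
from h import *
T=lambda u,v:(235+(u+.5)/8-.5,185+(v+.5)/8-.5);S=lambda u,v:(165+(u+.5)/6-.5,270+(v+.5)/6-.5)
L=[unproj('top',T2(*q),.014) for q in((52,229),(390,238),(727,247))];print('line top',np.round(L,4).tolist())
p=np.polyfit([l[1] for l in L],[l[0] for l in L],1);print('yaw line',np.degrees(np.arctan(-p[0])))
for m in(((100,76),(100,180)),((300,81),(300,182)),((540,87),(540,186))):
    c=(unproj('top',T(*m[0]),.027)+unproj('top',T(*m[1]),.027))/2;print('bar',c,'off',c[0]-np.polyval(p,c[1]),np.linalg.norm(unproj('top',T(*m[0]),.027)-unproj('top',T(*m[1]),.027)))
Ls=[unproj('side',S2(*q),.014) for q in((240,30),(231,330),(219,562))]+[unproj('side',S(*q),.014) for q in((369,290),(366,345),(361,480),(357,578))];print('line side',np.round(Ls,4).tolist())
q=np.polyfit([l[1] for l in Ls],[l[0] for l in Ls],1);print(np.degrees(np.arctan(-q[0])))
for z in(.02,.022,.025):
  c=unproj('side',S(366.5,288),z);print('tip',c,c[0]-np.polyval(q,c[1]))
print('stop',unproj('side',S(365,350),.038))
```

```text
line top [[0.5342, -0.0185, 0.014], [0.5337, -0.2139, 0.014], [0.5333, -0.4091, 0.014]]
yaw line -0.13886649212640373
bar [ 0.53277068 -0.01000436  0.027     ] off -0.00144963686301669 0.03717820412292498
bar [ 0.53325141 -0.08143361  0.027     ] off -0.0007957858517737559 0.03611958057692644
bar [ 0.5335434  -0.16723888  0.027     ] off -0.00029583652062548094 0.03542034239722439
line side [[0.5345, -0.0251, 0.014], [0.5364, -0.2769, 0.014], [0.5349, -0.4088, 0.014], [0.5355, -0.3101, 0.014], [0.5352, -0.3306, 0.014], [0.5353, -0.377, 0.014], [0.5353, -0.4078, 0.014]]
0.07868575435786233
tip [ 0.53506266 -0.31322146  0.02      ] -0.00024230663589785983
tip [ 0.53521729 -0.31450919  0.022     ] -8.944822701428823e-05
tip [ 0.53544923 -0.31644079  0.025     ] 0.00013983938631123571
stop [ 0.53678049 -0.34693868  0.038     ]
```

```bash
python3 -m inch '{"travel":[[0,-0.07,0],[0.2,-0.07,0.3],[0.34,-0.07,0.61],[0.34,-0.07,0.61],[0.34,-0.07,0.61]],"angular":[[0.17,0,0.3],[0.17,0,0.3],[0.17,0,0.3],[0.17,0,0.3],[0.17,0,0.3]]}'
python3 - <<'E'
from h import *
st=robot.get_state();p=st['tool_pos'];print(p)
for dy in(-.02,-.03):rows([p[0]+dy*.0024,p[1]+dy,p[2]],np.array(st['tool_rot']))
E
```

```text
t: 14.38
tool_pos: [0.5346, -0.1713, 0.0288]
tool_rot: [[-0.007, -1.0, 0.002], [-0.871, 0.008, 0.492], [-0.492, 0.001, -0.871]]
contact_force: [-0.2, -0.6, -6.7]
gripper_width: 0.0079
[ 0.5346205  -0.17125201  0.02877824]
t 14.3833 travel cm [1.74, -0.01, -0.98] ang [0.0, 0.0, 0.0]
t 14.3833 travel cm [2.61, -0.02, -1.48] ang [0.0, 0.0, 0.0]
```

```bash
python3 -m inch '{"travel":[[0.4,0,-0.23],[0.9,0,-0.51],[1.4,0,-0.79],[1.8,0,-1.02],[1.91,0,-1.08],[1.91,0,-1.08],[1.91,0,-1.08]],"angular":[[0,0,0],[0,0,0],[0,0,0],[0,0,0],[0,0,0],[0,0,0],[0,0,0]]}'
python3 - <<'E'
from h import *
import cv2
for n in('side','top'): cv2.imwrite(f'pics/{n}19.png',robot.read_camera(n)[:,:,::-1])
s=cv2.imread('pics/side19.png')[270:370,165:285];cv2.imwrite('pics/s21.png',cv2.resize(s,None,fx=6,fy=6,interpolation=2))
s=cv2.imread('pics/top19.png')[185:225,235:335];cv2.imwrite('pics/t21.png',cv2.resize(s,None,fx=8,fy=8,interpolation=2))
st=robot.get_state();print(st['tool_pos'],st['contact_force'],st['gripper_width'])
E
```

```text
t: 14.97
tool_pos: [0.5347, -0.1934, 0.0291]
tool_rot: [[-0.007, -1.0, 0.003], [-0.871, 0.008, 0.492], [-0.492, 0.001, -0.871]]
contact_force: [0.5, -0.3, -7.0]
gripper_width: 0.0078
[ 0.53475519 -0.19316458  0.02920083] [ 0.39907769 -0.18641185 -7.34172375] 0.007716812427888793
```

View pics/s21.png

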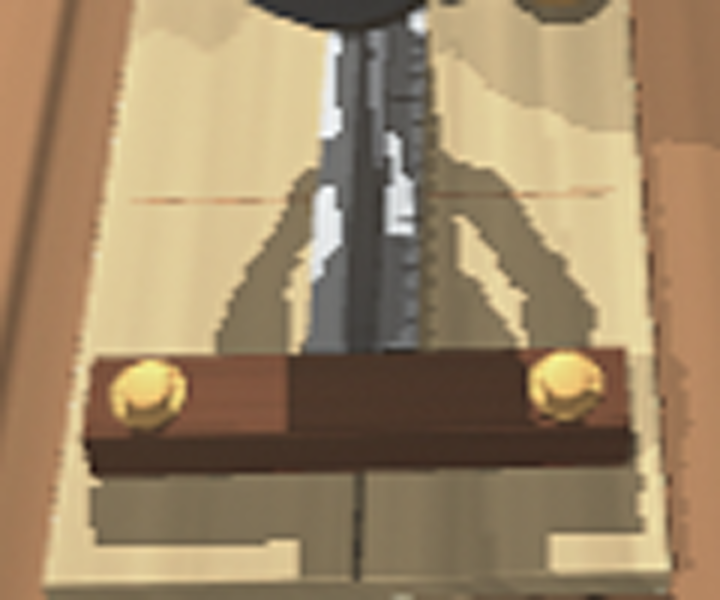

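View pics/t21.png

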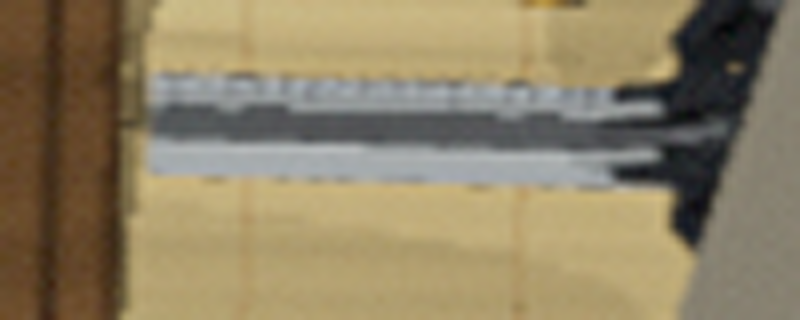

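```bash
python3 -m inch '{"travel":[[0.04,-0.02,-0.02],[0.09,-0.02,-0.05],[0.13,-0.02,-0.07],[0.17,-0.02,-0.1],[0.22,-0.02,-0.12],[0.22,-0.02,-0.12]],"angular":[[-0.1,0,-0.17],[-0.1,0,-0.17],[-0.1,0,-0.17],[-0.1,0,-0.17],[-0.1,0,-0.17],[-0.1,0,-0.17]]}'; for i in 1; do python3 -m inch '{"travel":[[0.05,0,-0.03],[0.09,0,-0.05],[0.09,0,-0.05]],"angular":[[0,0,0],[0,0,0],[0,0,0]]}';done
```

```text
t: 15.57
tool_pos: [0.5349, -0.196, 0.0291]
tool_rot: [[-0.004, -1.0, 0.002], [-0.871, 0.004, 0.491], [-0.491, 0.001, -0.871]]
contact_force: [0.0, 0.2, -6.9]
gripper_width: 0.0079
t: 15.82
tool_pos: [0.5349, -0.197, 0.0291]
tool_rot: [[-0.004, -1.0, 0.002], [-0.871, 0.004, 0.491], [-0.491, 0.001, -0.871]]
contact_force: [0.0, 0.1, -6.6]
gripper_width: 0.0077
```

```bash
python3 -m inch '{"travel":[[0.05,0,-0.03],[0.09,0,-0.05],[0.09,0,-0.05]],"angular":[[0,0,0],[0,0,0],[0,0,0]]}'
```

```text
t: 16.07
tool_pos: [0.5349, -0.1981, 0.0291]
tool_rot: [[-0.004, -1.0, 0.002], [-0.871, 0.004, 0.491], [-0.491, 0.001, -0.871]]
contact_force: [1.0, 0.0, -5.7]
gripper_width: 0.0076
```

```bash
python3 -m inch '{"travel":[[0.05,0,-0.03],[0.09,0,-0.05],[0.09,0,-0.05]],"angular":[[0,0,0],[0,0,0],[0,0,0]]}'
```

```text
t: 16.32
tool_pos: [0.5349, -0.1991, 0.0291]
tool_rot: [[-0.004, -1.0, 0.002], [-0.871, 0.004, 0.491], [-0.491, 0.001, -0.871]]
contact_force: [0.2, -0.2, -7.0]
gripper_width: 0.008
```

```bash
python3 -m inch '{"travel":[[0.05,0,-0.03],[0.09,0,-0.05],[0.09,0,-0.05]],"angular":[[0,0,0],[0,0,0],[0,0,0]]}'
```

```text
t: 16.57
tool_pos: [0.5349, -0.2001, 0.0291]
tool_rot: [[-0.004, -1.0, 0.002], [-0.871, 0.004, 0.491], [-0.491, 0.001, -0.871]]
contact_force: [0.1, 0.6, -7.2]
gripper_width: 0.0078
```

```bash
python3 -m inch '{"travel":[[0.04,0,-0.02],[0.04,0,-0.02]],"angular":[[0,0,0],[0,0,0]]}' | grep -E "pos|force"
```

```text
tool_pos: [0.5349, -0.2005, 0.0291]
contact_force: [0.1, -0.4, -6.8]
```

```bash
python3 -m inch '{"travel":[[0.04,0,-0.03],[0.04,0,-0.03]],"angular":[[0,0,0],[0,0,0]]}'| grep -E "pos|force"
```

```text
tool_pos: [0.5349, -0.201, 0.0292]
contact_force: [0.6, -0.4, -6.8]
```

```bash
python3 -m inch '{"travel":[[0.04,0,-0.02],[0.04,0,-0.02]],"angular":[[0,0,0],[0,0,0]]}'| grep -E "pos|force"
```

```text
tool_pos: [0.5349, -0.2015, 0.0291]
contact_force: [-0.7, 0.7, -6.3]
```

```bash
python3 -m inch '{"travel":[[0.04,0,-0.02],[0.04,0,-0.02]],"angular":[[0,0,0],[0,0,0]]}' | grep -E "pos|force"
```

```text
tool_pos: [0.5349, -0.2019, 0.0291]
contact_force: [-0.4, -1.2, -7.4]
```

```bash
python3 -m inch '{"travel":[[0.04,0,-0.03],[0.04,0,-0.03]],"angular":[[0,0,0],[0,0,0]]}'| grep -E "pos|force"
```

```text
tool_pos: [0.5349, -0.2022, 0.0292]
contact_force: [0.6, 0.4, -6.7]
```

```bash
python3 -m inch '{"travel":[[0.04,0,-0.02],[0.04,0,-0.02]],"angular":[[0,0,0],[0,0,0]]}' | grep -E "pos|force"
python3 - <<'E'
from h import *
import cv2
s=robot.read_camera('side')[320:350,200:250,::-1];cv2.imwrite('pics/s22.png',cv2.resize(s,None,fx=12,fy=12,interpolation=2))
s=robot.read_camera('top')[185:225,240:340,::-1];cv2.imwrite('pics/t22.png',cv2.resize(s,None,fx=8,fy=8,interpolation=2))
E
```

```text
tool_pos: [0.5349, -0.2022, 0.0292]
contact_force: [-0.2, 2.1, -6.1]
```

View pics/t22.png

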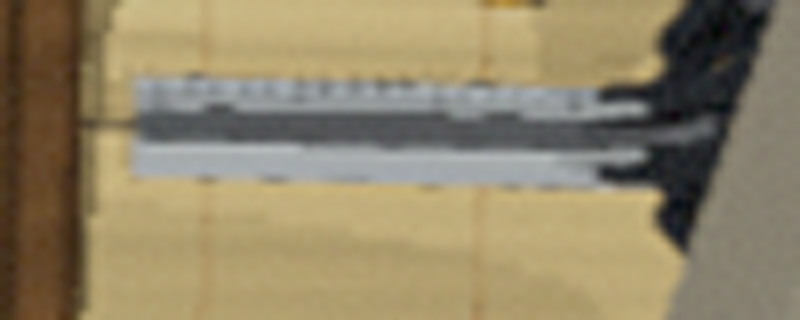

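```bash
python3 -m inch '{"travel":[[0.03,0,-0.02],[0.03,0,-0.02]],"angular":[[0,0,0],[0,0,0]]}' | grep -E "pos|force"
```

```text
tool_pos: [0.5348, -0.2022, 0.0292]
contact_force: [-0.5, 5.1, -5.9]
```

```bash
python3 -m inch '{"travel":[[0.02,0,0.04],[0.05,0,0.09],[0.05,0,0.09]],"angular":[[0,0,0],[0,0,0],[0,0,0]]}' | grep -E "pos|force"
```

```text
tool_pos: [0.5349, -0.2022, 0.0288]
contact_force: [-1.2, 5.8, -3.1]
```

```bash
python3 -m inch '{"travel":[[0.01,0,0.03],[0.03,0,0.06],[0.03,0,0.06]],"angular":[[0,0,0],[0,0,0],[0,0,0]]}' | grep -E "pos|force"
```

```text
tool_pos: [0.5349, -0.2022, 0.0285]
contact_force: [-1.5, 4.8, -0.2]
```

```bash
python3 -m inch '{"travel":[[0.02,0,0.05],[0.05,0,0.09],[0.05,0,0.09]],"angular":[[0,0,0],[0,0,0],[0,0,0]]}' | grep -E "pos|force"; python3 -c "
from rig import robot;print(robot.get_state()['moment'])"
```

```text
tool_pos: [0.535, -0.2023, 0.0277]
contact_force: [-1.3, 5.4, -0.9]
[0.12132511 0.33699598 0.28457412]
```

```bash
python3 -m inch '{"travel":[[0.02,0,0.05],[0.05,0,0.09],[0.05,0,0.09]],"angular":[[0,0,0],[0,0,0],[0,0,0]]}' | grep -E "pos|force"
python3 - <<'E'
from h import *
import cv2
s=robot.read_camera('side')[200:350,180:280,::-1];cv2.imwrite('pics/s23.png',cv2.resize(s,None,fx=4,fy=4,interpolation=2))
E
```

```text
tool_pos: [0.535, -0.2023, 0.0273]
contact_force: [-1.4, 4.9, 3.2]
```

View pics/s23.png

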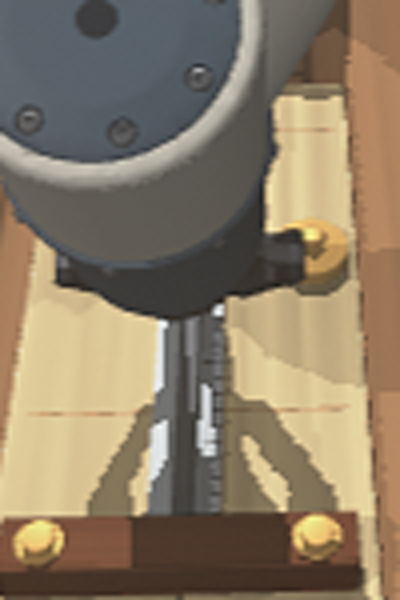

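```bash
python3 -m inch '{"travel":[[0.02,0,0.04],[0.03,0,0.06],[0.03,0,0.06]],"angular":[[0,0,0],[0,0,0],[0,0,0]]}' | grep -E "pos|force"; python3 -c "
from rig import robot;print(robot.get_state()['moment'])"
```

```text
tool_pos: [0.535, -0.2023, 0.0272]
contact_force: [-2.4, 5.5, 7.0]
[1.36845051 0.93729625 0.54927984]
```

```bash
python3 -m inch '{"travel":[[0,0,0],[0,0,0],[0,0,0],[0,0,0],[0,0,-0.3],[0,0,-1.5],[0,0,-4],[0,0,-7],[0,0,-10],[0,0,-10]],"angular":[[0,0,0],[0,0,0],[0,0,0],[0,0,0],[0,0,0],[0,0,0],[0,0,0],[0,0,0],[0,0,0],[0,0,0]]}' 2.6
python3 - <<'E'
from h import *
st=robot.get_state();p=st['tool_pos'];rows([.40,p[1]-.03,.25],np.array(st['tool_rot']))
E
```

```text
t: 19.97
tool_pos: [0.5365, -0.2569, 0.1173]
tool_rot: [[-0.002, -1.0, 0.009], [-0.875, 0.006, 0.485], [-0.485, -0.007, -0.875]]
contact_force: [-0.2, -0.2, 0.4]
gripper_width: 0.026
t 19.9667 travel cm [-3.79, 13.54, -13.18] ang [0.0, 0.0, 0.0]
```

```bash
python3 -m inch '{"travel":[[-1,0,-3],[-2,0,-7],[-3.8,4,-11],[-3.8,8,-13],[-3.8,12,-13],[-3.8,16,-13],[-3.8,20,-13],[-3.8,22,-13],[-3.8,22,-13],[-3.8,22,-13],[-3.8,22,-13]],"angular":[[0,0,0],[0,0,0],[0,0,0],[0,0,0],[0,0,0],[0,0,0],[0,0,0],[0,0,0],[0,0,0],[0,0,0],[0,0,0]]}' |grep pos
python3 - <<'E'
from h import *
import cv2
for n in('side','top'): cv2.imwrite(f'pics/{n}24.png',robot.read_camera(n)[:,:,::-1])
cv2.imwrite('pics/s24.png',cv2.resize(cv2.imread('pics/side24.png')[215:375,165:285],None,fx=3.7,fy=3.7,interpolation=2))
cv2.imwrite('pics/t24.png',cv2.resize(cv2.imread('pics/top24.png')[155:245,240:400],None,fx=5,fy=5,interpolation=2))
E
```

```text
tool_pos: [0.3149, -0.2823, 0.2441]
```

View pics/s24.png

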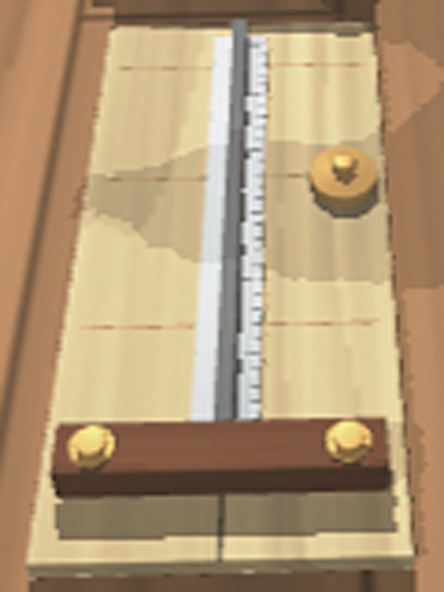

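View pics/t24.png

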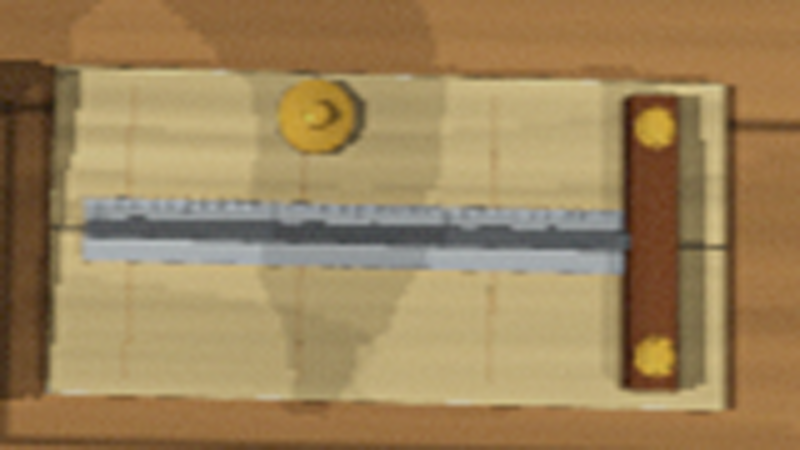

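Run:
```python
from h import *
import cv2
a=cv2.imread('pics/top0.png');b=cv2.imread('pics/top24.png')
for r in (182,215,225):print(a[r,358:380,2].tolist(),b[r,358:380,2].tolist())
a=cv2.imread('pics/side0.png');b=cv2.imread('pics/side24.png')
for c in(205,245):print(a[325:352,c,2].tolist(),b[325:352,c,2].tolist())
cv2.imwrite('pics/t25.png',cv2.resize(cv2.imread('pics/top24.png')[190:215,345:380],None,fx=20,fy=20,interpolation=0))
cv2.imwrite('pics/s25.png',cv2.resize(b[315:350,205:245],None,fx=16,fy=16,interpolation=0))
print('tail',unproj('top',T2(84,230),.02))
```

```text
[186, 188, 176, 166, 169, 158, 111, 60, 93, 145, 185, 191, 192, 200, 200, 179, 141, 110, 119, 127, 122, 130] [189, 190, 180, 170, 170, 160, 115, 59, 92, 146, 187, 193, 196, 204, 206, 182, 144, 111, 120, 130, 129, 130]
[190, 191, 176, 169, 170, 150, 99, 68, 91, 105, 106, 108, 113, 112, 112, 111, 113, 98, 111, 127, 127, 124] [193, 195, 182, 170, 175, 153, 95, 72, 93, 108, 105, 111, 115, 113, 116, 119, 112, 99, 116, 129, 132, 125]
[192, 192, 180, 172, 172, 153, 97, 62, 83, 162, 175, 189, 201, 200, 203, 195, 155, 100, 114, 128, 129, 122] [194, 195, 182, 176, 176, 155, 101, 61, 87, 165, 180, 192, 204, 205, 205, 198, 157, 99, 119, 128, 131, 131]
[222, 222, 224, 230, 128, 126, 127, 128, 132, 132, 134, 133, 129, 132, 134, 133, 128, 91, 73, 73, 73, 73, 72, 66, 134, 133, 132] [222, 223, 224, 230, 128, 127, 126, 127, 131, 133, 134, 133, 130, 132, 135, 133, 128, 90, 73, 72, 73, 72, 70, 65, 135, 134, 132]
[225, 226, 231, 153, 126, 124, 124, 128, 129, 129, 128, 127, 129, 129, 127, 123, 93, 68, 71, 71, 71, 70, 66, 100, 129, 129, 127] [225, 226, 232, 153, 126, 124, 123, 128, 128, 129, 128, 127, 129, 130, 127, 123, 92, 68, 69, 70, 70, 70, 64, 99, 130, 129, 128]
tail [ 0.53370749 -0.03681283  0.02      ]
```

View pics/t25.png

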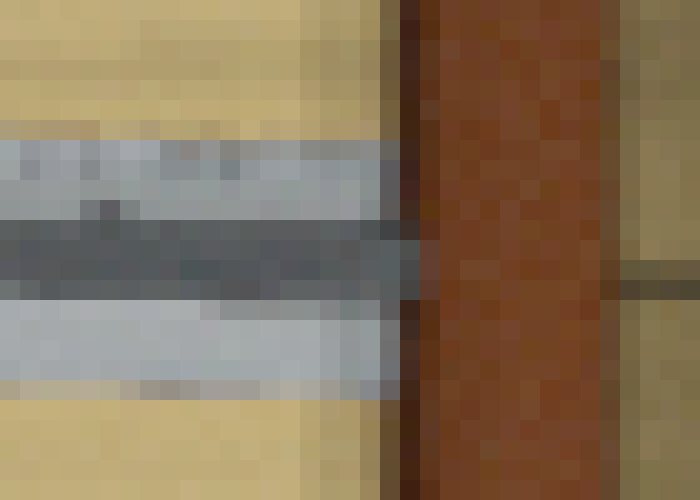

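View pics/top24.png

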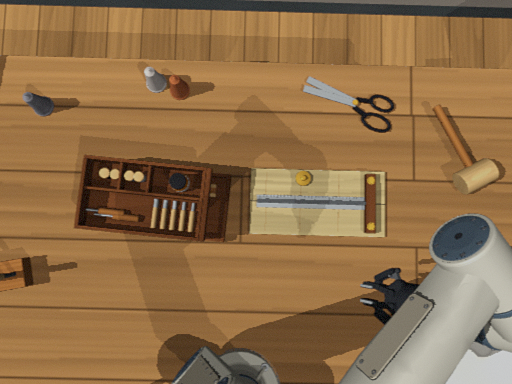

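```bash
python3 -c "
from rig import robot
print(robot.get_state()['t']);print(robot.hand_in())"
```

```text
20.9833
the job is handed in; nothing more can be done
None
```

The steel straightedge is lying flat, rib up, along the scored line of the marking board, with its free end against the stop bar. I handed the job in at about 21 s of the 58 s allowed; it reported no verdict.

**How it went:**
- I lifted the free end over the lip with the gripper leaning away from the tray and drew the bar halfway out.
- I then rested it on the lip and took it again near the middle. Held level, it came the rest of the way out without being dropped.
- I brought it over the line and crept forward until the arm stalled against the stop at about 5 N, well under the 25 N that would shift it. Then I pressed it down lightly, let go and backed away.

**Final checks, from both cameras:**
- **Stop bar:** its pixels are unchanged from the start, and no gap shows between it and the end of the bar.
- **Line:** the bar is within about 1 mm of the line along its length. The two cameras disagree by about 1 mm on which side of the line the stop end lies, which is within their calibration.
- **Bystanders:** the brass weight, jar and wooden straightedge look unmoved by eye.
- **Limits:** none of the wrist force readings I took came anywhere near 120 N, and the joint angles I checked were within range. I did not monitor contact on the arm itself or joint speeds separately.

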